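# Make room on the display and stand the carton from the stock crate there

### The job

Make room on the display board first: slide the glass candle out of the blue ring into the white ring without lifting it off the board, and let go. Then pick the tall blue carton out of the stock crate and lay it down on its side, clear of the crate, letting go of it; take it again another way and stand it upright, right way up, inside the blue ring. Leave the other goods where they are, in the crate and on the table.

Things in the scene. Friction and masses are not known exactly. Their poses are not given: they have to be found in the camera images.
- blue_carton: Tall square blue carton, 55 x 55 x 150 mm, 0.14 to 0.28 kg. Origin: centre of its bottom end face; its z runs along its length to the top end, 150 mm away. It starts lying in the crate, roughly along the crate's x, top end away from the robot, its long axis 27.5 mm above the crate's floor; at least 25 mm are free beside its long sides, 20 to 50 mm beyond its ends. Right way up is z up.
- crate: Pale wooden open crate, fixed, outside 235 mm (its x) by 350 mm (its y), 75 mm high, walls and floor 8 mm thick. Origin: centre of its underside, on the table. The blue and the violet carton have either place in it: the middle or the -y part.
- board: Brown wooden display board, fixed on the table, 250 mm (its x) by 120 mm (its y), 8 mm thick. Origin: centre of its underside. Its top is 8 mm above the table; two painted rings on it mark the two places. The table between it and the crate is free.
- blue_ring: Thin blue ring, 104 mm across, painted flat on the board (under 2 mm high, nothing to catch on); marks where the blue carton shall stand. Origin: its centre, at the board's top. Near or far half of the board, 130 mm from the white ring.
- white_ring: Thin white ring, 104 mm across, painted flat on the board, marks where the candle shall go. Origin: its centre, at the board's top.
- candle: Cream candle in a round clear glass tumbler, 60 mm across, 60 mm high, about 0.22 kg. Origin: centre of its underside; z up. It starts upright in the blue ring. Held high and dragged it may tip: take it low, or push its side low down.
- violet_carton: Violet printed carton, 50 x 73 x 100 mm, lying flat in the crate, 50 mm high there. Bystander. Origin: centre of its bottom end face, its z along the 100 mm length.
- soap_a: Brown soap carton, 45 x 63 x 26 mm, along the left (+y) wall inside the crate. Bystander. Origin: centre of its underside.
- soap_b: Another brown soap carton, 45 x 63 x 26 mm, along the same wall. Bystander. Origin: centre of its underside.
- tumbler: White stoneware tumbler with purple flowers, 63 mm across, 112 mm high, standing to the right (-y) of the board's far end. Bystander. Origin: centre of its underside.

How it is judged:
By the outcome, as a careful person would: the job done as asked, in the order asked, and still so for the second after the job is handed in, with the robot touching nothing.
It also fails if it takes over 64 s, if anything falls off the work surface, if the arm or the gripper's body presses on something with over 40 N, if the wrist force passes 120 N, or if a joint passes its speed limit or range.

### The arm

A 7-joint arm with a two-finger parallel gripper is mounted at the origin on a cart in front of the work surface, level with it; the furniture and walls round the work are solid. World frame = base frame: x ahead of the robot, y to its left, z up, the work surface at z = 0. Lengths are in m, angles in rad, forces in N, time in s.
With the tool pointing down it reaches from about 0.425 to 0.875 m from the base axis. Payload 4.7 kg.
Tool frame: the origin (TCP) lies midway between the tips of the shut fingers; the grasp point (between the pads) lies 19 mm behind it; x points along the fingers, y is the direction in which the jaws open and shut, and the axes are right-handed (so a half turn about x gives the same grasp; the last joint's range is limited). The gripper opens to 87 mm and grips with 3 to 60 N. Pads are 19 mm wide; open, the fingers measure 117 mm over their backs; the gripper's body (75 mm by 190 mm) begins 51 mm behind the grasp point.
Start: joints at [-1.153, 0.321, -0.07, 1.45, 0.023, 1.371, -0.057], TCP at [0.255, 0.598, 0.223] pointing down, gripper open.
Joint ranges: [-2.86, 2.86], [-0.3, 2.09], [-1.38, 1.24], [0.06, 2.45], [-1.56, 4.7], [0.09, 2.05], [-2.69, 2.69]. Speed limits (rad/s): [2.57, 2.57, 3.14, 3.14, 3.14, 3.14, 3.14].

### API

Orientations are given as a rotation vector (axis times angle).
In Python, from bench import ctrl gives the robot as it stands. The module is installed in compiled form; this text tells all that it offers.
- The arm moves only by the shell command python3 -m jog 'ROWS' [FORCE]. ROWS is JSON, a list of rows, each an object with "rot": the turn, a rotation vector about the tool's x, y, z in units of 5 degrees (1.0 is 5 degrees), a list of three; "travel": the shift along the tool's x, y, z in units of 0.3 m (1.0 is 0.3 m), a list of three; "jaw": the closure, from -1 (fully open) to 1 (shut), so that 0 is half open. In form: [{"rot": [ax, ay, az], "travel": [tx, ty, tz], "jaw": jaw}, ...]. A call has 1 to 8 rows; each row shifts and turns the commanded pose from where the row before left it, along the tool's axes as they then stand; what a row does not reach is not made up. A row lasts 1/10 s, in which the tool goes at most 50 mm and 8.59 degrees, less where a joint would pass 70% of its speed; a pose out of reach is approached as far as the arm can. A call with a number of a shift or a turn outside -1 to 1 is refused whole. A call with a gripper value outside its range is refused whole. The fingers move at their own pace and stop on an object; FORCE is the grip in N (left out, the last holds). Time passes only in rows, so rows that do not move let the fingers close. It gives the time, the measured TCP pose, the force and the opening at its end, in the units of the state.
- ctrl.get_state(): the state, without advancing time (a new reading comes with each control period).
- ctrl.get_image(name): name is "side" or "top"; returns the picture (400x640x3 uint8, red, green, blue); there is no depth.
- ctrl.camera_model(name): a dict with "mtx" (3x3 intrinsics, pixels), "extrinsics" (4x4, takes a point from world to camera coordinates). Camera axes: x right, y up, looking along -z (the intrinsics and any distortion apply to the point x, -y, -z); pixel columns grow to the right and rows downward; lengths in m; the calibration is good to about 2 mm. A picture is of the moment at which its call begins. camera_model takes no time and is no camera call.
- ctrl.close_job(): hands the job in, once; it reports no verdict.
The state is a dict: "time": time; "joint_positions": joint angles; "qd": joint speeds; "joint_torque": joint torques, N m; "position": TCP position; "tool_rot": TCP orientation; "ft_force": force on the tool from outside, world axes, zero at the start; "torque": the same for the moment, N m; "grip_width": opening from 0.0 (shut) to 1.0 (fully open).
Only numpy, scipy, OpenCV 4.12 (cv2) and the standard library are available. Lean on these libraries where they do the work, as an engineer would, in place of code of your own. Each camera call takes 0.05 s, during which the arm holds its last target.

## Working session

There is one attempt and no reset: what is moved stays moved. The work goes in short steps, Python scripts to look and compute and a shell command to move; the robot and the scene stay as the last step left them, time stands still between calls to the robot, and variables do not carry over. Pictures are saved under pics/ and viewed, and the job is handed in when it is done.

```bash
mkdir -p pics; python3 - <<'E'
from bench import ctrl
import cv2
for n in("side","top"):
    im=ctrl.get_image(n); cv2.imwrite(f"pics/{n}0.png",im[:,:,::-1])
    m=ctrl.camera_model(n); print(n,m)
s=ctrl.get_state();print(s)
E
```

```text
side {'mtx': array([[387.17317668,   0.        , 318.6568364 ],
       [  0.        , 387.17317668, 191.26248564],
       [  0.        ,   0.        ,   1.        ]]), 'extrinsics': array([[ 0.90049251, -0.43469565, -0.01236679, -0.39189987],
       [ 0.24454882,  0.48266945,  0.84096735, -0.22247606],
       [-0.35959578, -0.76030908,  0.54094453, -0.8508891 ],
       [ 0.        ,  0.        ,  0.        ,  1.        ]])}
top {'mtx': array([[405.42482343,   0.        , 318.29105959],
       [  0.        , 405.42482343, 204.47464004],
       [  0.        ,   0.        ,   1.        ]]), 'extrinsics': array([[-0.02110953, -0.99977407,  0.00248762,  0.14719722],
       [ 0.9914901 , -0.02061479,  0.12853953, -0.51152582],
       [-0.12845921,  0.00517986,  0.99170127, -1.09554315],
       [ 0.        ,  0.        ,  0.        ,  1.        ]])}
{'time': 0.1, 'joint_positions': array([-1.1528936 ,  0.32176175, -0.0700705 ,  1.45157448,  0.0226231 ,
        1.37080002, -0.05687808]), 'qd': array([ 0.00179198, -0.0030436 , -0.00225527, -0.00283658,  0.00018738,
       -0.0015484 , -0.00104421]), 'joint_torque': array([ 2.67871928e-04, -4.92572629e+01, -4.05472554e-01, -3.13397491e+01,
       -6.40022568e-02,  3.94211872e-02,  5.30701482e-05]), 'position': array([0.25525863, 0.59723131, 0.22155164]), 'tool_rot': array([ 0.31535778,  1.54772543, -0.31810906]), 'ft_force': array([-0.14280841, -1.0131849 , -0.41479876]), 'torque': array([-0.00986531, -0.0376277 , -0.00673081]), 'grip_width': 1.0041978495880528}
```

View pics/side0.png

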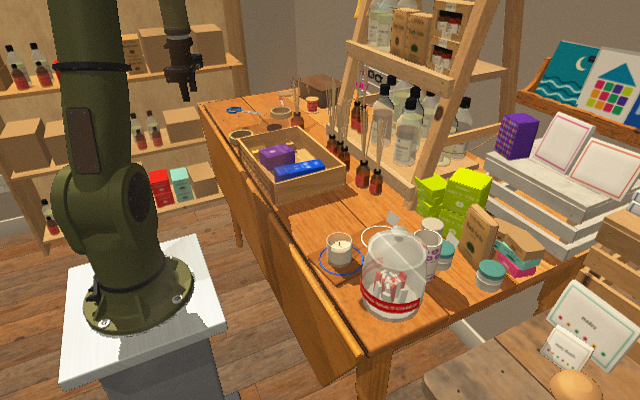

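View pics/top0.png

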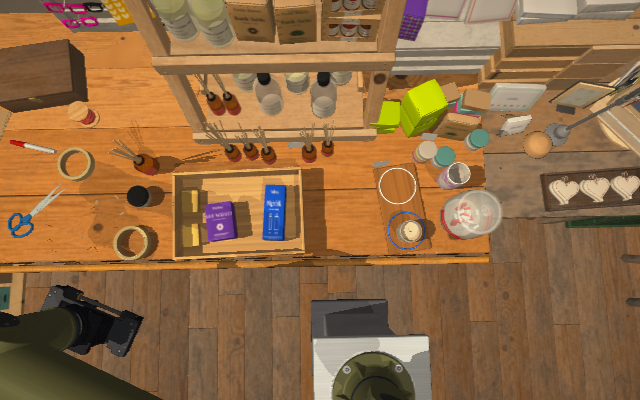

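The crate is at top-view (240,213), with the blue carton at (274,212). The blue ring is near (406,231) with the candle in it, the white ring is at (397,186), and a dome jar stands right of the board at (472,215). I'll enlarge these areas.

```bash
python3 - <<'E'
import cv2
t=cv2.imread("pics/top0.png"); s=cv2.imread("pics/side0.png")
cv2.imwrite("pics/t_a.png",cv2.resize(t[150:270,160:320],None,fx=5,fy=5,interpolation=cv2.INTER_CUBIC))
cv2.imwrite("pics/t_b.png",cv2.resize(t[140:260,360:520],None,fx=5,fy=5,interpolation=cv2.INTER_CUBIC))
cv2.imwrite("pics/s_b.png",cv2.resize(s[200:320,300:460],None,fx=5,fy=5,interpolation=cv2.INTER_CUBIC))
E
```

```text
(no output)
```

View pics/t_a.png

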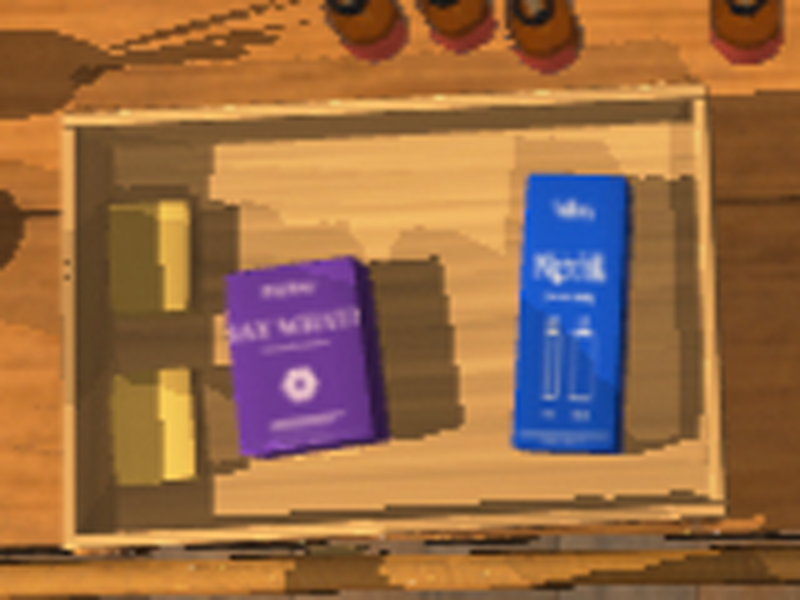

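View pics/t_b.png

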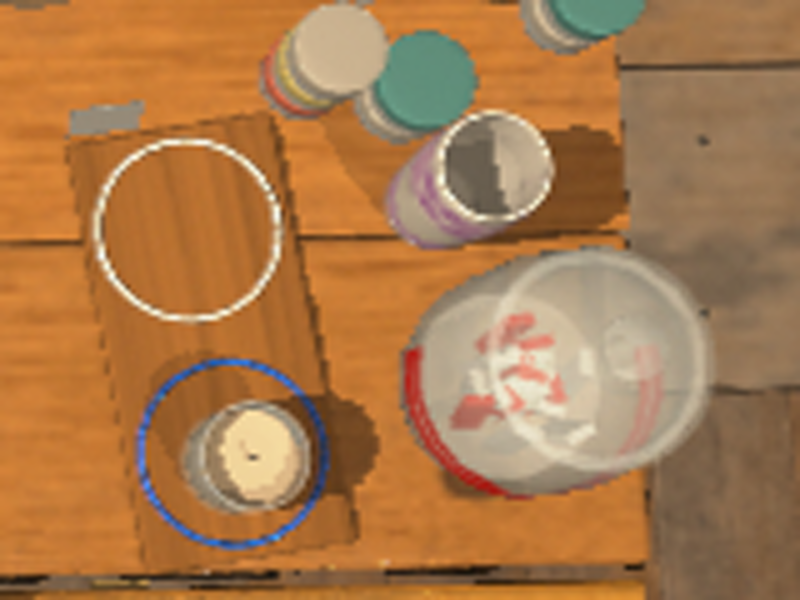

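View pics/s_b.png

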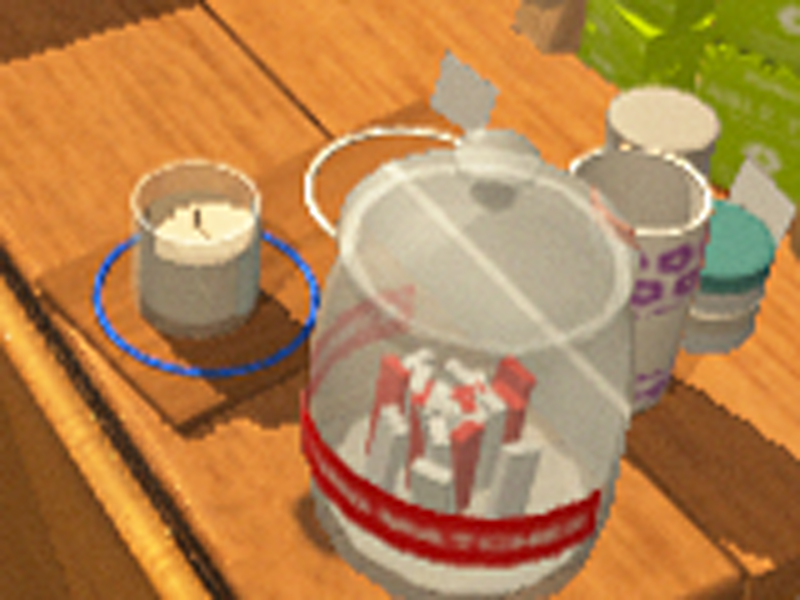

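```bash
cat > h.py <<'E'
import numpy as np, cv2
from bench import ctrl
def pp(n,u,v,z):
    m=ctrl.camera_model(n);K=m["mtx"];E=m["extrinsics"];R=E[:3,:3];t=E[:3,3]
    d=np.linalg.inv(K)@np.array([u,v,1.]); d=R.T@(d*[1,-1,-1]); c=-R.T@t
    return c+d*(z-c[2])/d[2]
def proj(n,P):
    m=ctrl.camera_model(n);E=m["extrinsics"];q=E[:3,:3]@np.array(P)+E[:3,3];q=q*[1,-1,-1];q=m["mtx"]@q;return q[:2]/q[2]
def crop(n,x,y,z,o,f=5): return pp(n,o[0]+(x+.5)/f-.5,o[1]+(y+.5)/f-.5,z)
E
python3 - <<'E'
from h import *
np.set_printoptions(precision=4,suppress=True)
A=(160,150);B=(360,140);S=(300,200)
print("blue",crop("top",233,454,.008,B),"side",crop("side",208,304,.008,S))
print("white",crop("top",188,230,.008,B))
print("candle base side",crop("side",200,304,.008,S),"rim side",crop("side",197,199,.068,S),"rim top",crop("top",258,456,.068,B))
for p in[(528,175),(628,178),(622,452),(514,450)]:print("carton",crop("top",*p,.063,A))
for p in[(65,118),(706,90),(722,512),(70,548)]:print("crate",crop("top",*p,.075,A))
for p in[(68,145),(270,112),(355,538),(147,570)]:print("board",crop("top",*p,.008,B))
print("tumbler",crop("top",497,166,.112,B)); print('dome', crop("top",500,380,.01,B), crop("top",603,360,.15,B))
for p in[(228,275),(355,258),(388,438),(245,458)]:print("violet",crop("top",*p,.058,A))
from scipy.spatial.transform import Rotation as Ro
s=ctrl.get_state();print(Ro.from_rotvec(s['tool_rot']).as_matrix())
E
```

```text
blue [ 0.4388 -0.1102  0.008 ] side [ 0.4392 -0.1148  0.008 ]
white [ 0.5675 -0.0907  0.008 ]
candle base side [ 0.4358 -0.1132  0.008 ] rim side [ 0.4361 -0.1075  0.068 ] rim top [ 0.4338 -0.1103  0.068 ]
carton [0.5682 0.2801 0.063 ]
carton [0.5654 0.2256 0.063 ]
carton [0.4166 0.2304 0.063 ]
carton [0.4189 0.2882 0.063 ]
crate [0.6024 0.5286 0.075 ]
crate [0.6108 0.1819 0.075 ]
crate [0.3834 0.177  0.075 ]
crate [0.3718 0.5202 0.075 ]
board [ 0.6185 -0.0239  0.008 ]
board [ 0.6356 -0.1413  0.008 ]
board [ 0.3902 -0.1765  0.008 ]
board [ 0.3748 -0.0588  0.008 ]
tumbler [ 0.5801 -0.2328  0.112 ]
dome [ 0.4774 -0.2632  0.01  ] [ 0.4731 -0.2654  0.15  ]
violet [0.5173 0.444  0.058 ]
violet [0.5252 0.375  0.058 ]
violet [0.427  0.3566 0.058 ]
violet [0.4179 0.4334 0.058 ]
[[-0.0006  0.3929  0.9196]
 [-0.0017  0.9196 -0.3929]
 [-1.     -0.0018  0.0001]]
```

```bash
cat >> h.py <<'E'
def tri(pt,ps):
    A=[];b=[]
    for n,p in(("top",pt),("side",ps)):
        c=pp(n,*p,0);d=pp(n,*p,1)-c;d/=np.linalg.norm(d);M=np.eye(3)-np.outer(d,d);A.append(M);b.append(M@c)
    return np.linalg.solve(sum(A),sum(b))
def log():
    import json
    s=ctrl.get_state()
    open("log.txt","a").write(json.dumps([list(map(float,s[k])) for k in("joint_positions","position","tool_rot")])+"\n"); return s
E
python3 - <<'E'
from h import *
np.set_printoptions(precision=4,suppress=True)
B=lambda x,y:(360+(x+.5)/5-.5,140+(y+.5)/5-.5); S=lambda x,y:(300+(x+.5)/5-.5,200+(y+.5)/5-.5)
print("whitelid",tri(B(340,50),S(664,120)))
print("knob",tri(B(633,350),S(497,150)))
print("rim",tri(B(603,360),S(487,258)))
print("card",tri(B(105,120),S(465,92)))
print("green",tri(B(425,80),S(738,245)))
for z in(.05,.1,.15):print("dome left",z,crop("top",405,375,z,(360,140)))
log()
E
```

```text
whitelid [ 0.6547 -0.165   0.0771]
knob [ 0.4744 -0.2633  0.193 ]
rim [ 0.4738 -0.2678  0.1443]
card [ 0.6313 -0.0444  0.0213]
green [ 0.6489 -0.2234  0.0457]
dome left 0.05 [ 0.4774 -0.1972  0.05  ]
dome left 0.1 [ 0.4725 -0.1818  0.1   ]
dome left 0.15 [ 0.4676 -0.1663  0.15  ]
```

```bash
python3 -m jog '[{"rot":[0,0,0],"travel":[0,-0.094,0.135],"jaw":-1},{"rot":[0,0,0],"travel":[0,-0.094,0.135],"jaw":-1},{"rot":[0,0,0],"travel":[0,-0.094,0.135],"jaw":-1},{"rot":[0,0,0],"travel":[0,-0.094,0.135],"jaw":-1},{"rot":[0,0,0],"travel":[0,-0.094,0.135],"jaw":-1},{"rot":[0,0,0],"travel":[0,-0.094,0.135],"jaw":-1},{"rot":[0,0,0],"travel":[0,-0.094,0.135],"jaw":-1},{"rot":[0,0,0],"travel":[0,-0.094,0.135],"jaw":-1}]'
python3 -m jog '[{"rot":[1,0,0],"travel":[0,0,0],"jaw":-1},{"rot":[1,0,0],"travel":[0,0,0],"jaw":-1},{"rot":[1,0,0],"travel":[0,0,0],"jaw":-1},{"rot":[1,0,0],"travel":[0,0,0],"jaw":-1},{"rot":[1,0,0],"travel":[0,0,0],"jaw":-1},{"rot":[1,0,0],"travel":[0,0,0],"jaw":-1},{"rot":[1,0,0],"travel":[0,0,0],"jaw":-1},{"rot":[1,0,0],"travel":[0,0,0],"jaw":-1}]'
cat >> h.py <<'E'
def goal(p,jaw_yaw=None,N=None,cmd=None):
    """print remaining tool-frame shift (units) and rot (units)"""
    from scipy.spatial.transform import Rotation as Ro
    s=log();R=Ro.from_rotvec(s['tool_rot']).as_matrix()
    d=R.T@(np.array(p)-s['position'])/.3
    print("t",round(s['time'],2),"pos",s['position'].round(4),"F",s['ft_force'].round(1),"w",round(s['grip_width'],3),"j",s['joint_positions'].round(2))
    print("yaw",np.degrees(np.arctan2(R[1,1],R[0,1])).round(2),"xaxis",R[:,0].round(3))
    print("shift units",d.round(3),"len mm",(np.linalg.norm(d)*300).round(1))
    if jaw_yaw is not None:
        a=np.radians(jaw_yaw);y=np.array([np.cos(a),np.sin(a),0]);x=np.array([0,0,-1.]);G=np.stack([x,y,np.cross(x,y)],1)
        print("rot units",np.degrees(Ro.from_matrix(R.T@G).as_rotvec()).round(2)/5)
E
python3 -c "
from h import *
goal([.436,-.11,.22],8.6)"
```

```text
time: 0.9
position: [0.4653, 0.261, 0.2223]
tool_rot: [0.317, 1.548, -0.317]
ft_force: [0.9, 0.5, -0.6]
grip_width: 1.002
time: 1.7
position: [0.4644, 0.2628, 0.2221]
tool_rot: [0.859, 1.394, -0.861]
ft_force: [0.3, -0.8, 0.9]
grip_width: 1.0
t 1.7 pos [0.4644 0.2628 0.2221] F [ 0.3 -0.8  0.9] w 1.0 j [-0.76  0.07  0.21  1.75 -0.02  1.32 -0.09]
yaw 26.66 xaxis [-0.001 -0.    -1.   ]
shift units [ 0.008 -0.642  1.068] len mm 373.9
rot units [3.612e+00 2.000e-03 1.000e-02]
```

```bash
python3 -m jog '[{"rot":[0.9,0,0],"travel":[0,0,0],"jaw":-1},{"rot":[0.9,0,0],"travel":[0,0,0],"jaw":-1},{"rot":[0.9,0,0],"travel":[0,0,0],"jaw":-1},{"rot":[0.9,0,0],"travel":[0,0,0],"jaw":-1}]'
python3 -m jog '[{"rot":[0,0,0],"travel":[0,-0.035,0.152],"jaw":-1},{"rot":[0,0,0],"travel":[0,-0.035,0.152],"jaw":-1},{"rot":[0,0,0],"travel":[0,-0.035,0.152],"jaw":-1},{"rot":[0,0,0],"travel":[0,-0.035,0.152],"jaw":-1},{"rot":[0,0,0],"travel":[0,-0.035,0.152],"jaw":-1},{"rot":[0,0,0],"travel":[0,-0.035,0.152],"jaw":-1},{"rot":[0,0,0],"travel":[0,-0.035,0.152],"jaw":-1},{"rot":[0,0,0],"travel":[0,-0.035,0.152],"jaw":-1}]'
python3 -m jog '[{"rot":[0,0,0],"travel":[0,0,0],"jaw":-1}]'
python3 - <<'E'
from h import *
goal([.4355,-.11,.018],8.6)
for n,(a,b,c,d) in(("top",(140,260,360,520)),("side",(150,320,270,490))):
    cv2.imwrite(f"pics/{n}1.png",cv2.resize(ctrl.get_image(n)[a:b,c:d,::-1],None,fx=3.5,fy=3.5,interpolation=cv2.INTER_CUBIC))
E
```

```text
time: 2.1
position: [0.4644, 0.2628, 0.2221]
tool_rot: [1.096, 1.277, -1.098]
ft_force: [-0.6, -0.3, 0.5]
grip_width: 0.999
time: 2.9
position: [0.4372, -0.1122, 0.2224]
tool_rot: [1.095, 1.279, -1.094]
ft_force: [1.3, -0.7, 0.2]
grip_width: 1.0
time: 3.0
position: [0.4366, -0.1174, 0.2228]
tool_rot: [1.102, 1.272, -1.103]
ft_force: [0.6, 0.5, -0.2]
grip_width: 0.996
t 3.0 pos [ 0.4366 -0.1174  0.2228] F [ 0.6  0.5 -0.2] w 0.996 j [-0.45 -0.15  0.6   1.93  0.09  1.34  0.27]
yaw 8.25 xaxis [ 0.    -0.001 -1.   ]
shift units [ 0.682 -0.    -0.026] len mm 204.9
rot units [-0.07   0.018 -0.004]
```

View pics/side1.png

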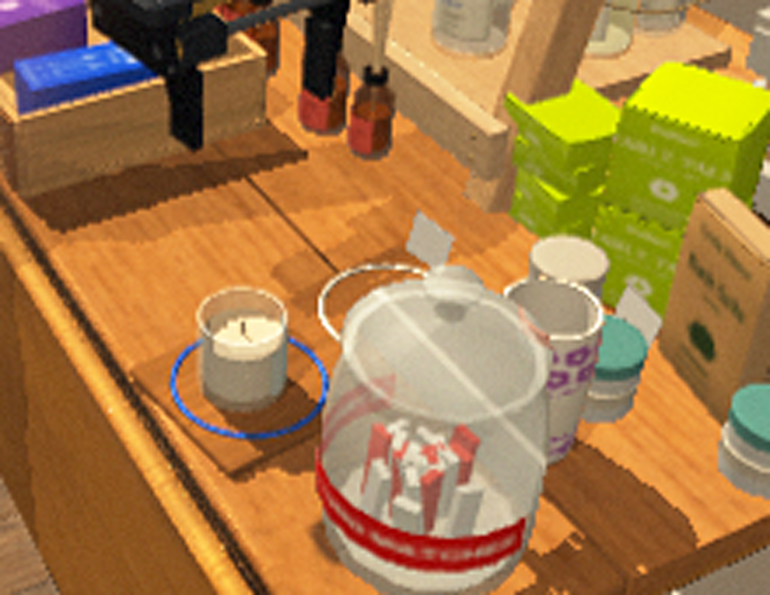

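```bash

python3 -m jog '[{"rot":[0,0,0],"travel":[0.1,0,-0.013],"jaw":-1},{"rot":[0,0,0],"travel":[0.1,0,-0.013],"jaw":-1},{"rot":[0,0,0],"travel":[0.1,0,0],"jaw":-1},{"rot":[0,0,0],"travel":[0.1,0,0],"jaw":-1},{"rot":[0,0,0],"travel":[0.08,0,0],"jaw":-1},{"rot":[0,0,0],"travel":[0,0,0],"jaw":-1}]'
python3 - <<'E'
from h import *
goal([.4355,-.11,.015],8.6)
for n,(a,b,c,d) in(("top",(140,260,360,520)),("side",(150,320,270,490))):
    cv2.imwrite(f"pics/{n}2.png",cv2.resize(ctrl.get_image(n)[a:b,c:d,::-1],None,fx=3.5,fy=3.5,interpolation=cv2.INTER_CUBIC))
E
```

```text
time: 3.7
position: [0.4339, -0.1007, 0.0754]
tool_rot: [1.089, 1.285, -1.097]
ft_force: [0.8, 0.1, 0.1]
grip_width: 1.002
t 3.7 pos [ 0.4339 -0.1007  0.0754] F [0.8 0.1 0.1] w 1.002 j [-0.45  0.01  0.63  2.12 -0.01  1.02  0.34]
yaw 9.02 xaxis [-0.007 -0.    -1.   ]
shift units [0.201 0.002 0.032] len mm 61.2
rot units [ 0.084 -0.012  0.082]
```

View pics/side2.png

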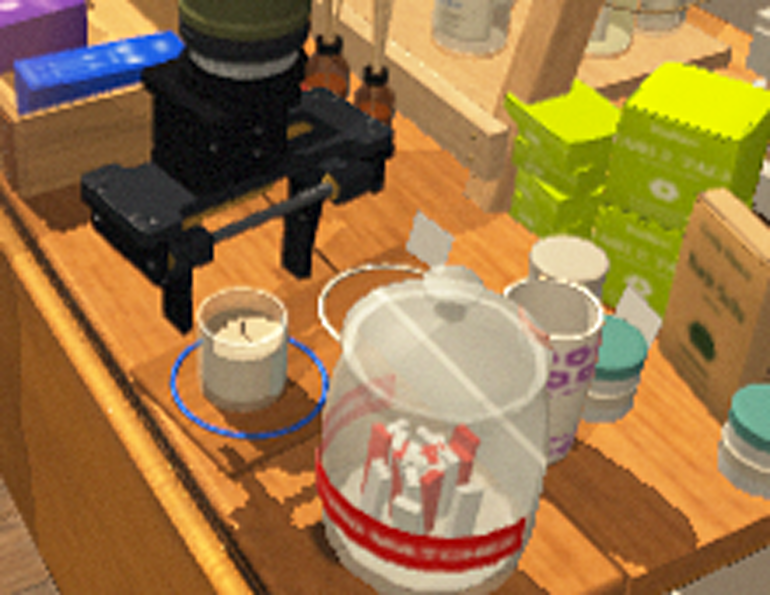

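View pics/top2.png

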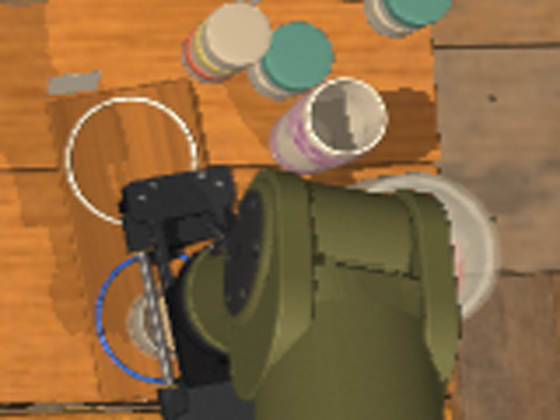

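```bash

for i in 1 2; do python3 -m jog '[{"rot":[0,0,0],"travel":[0,0,0],"jaw":-1}]' | grep pos; done; python3 - <<'E'
from h import *
goal([.4355,-.11,.05],8.6)
E
```

```text
position: [0.438, -0.1022, 0.0799]
position: [0.438, -0.1024, 0.0799]
t 4.0 pos [ 0.438  -0.1024  0.0799] F [-0.4  0.1  1.2] w 1.001 j [-0.45  0.01  0.63  2.12 -0.    1.02  0.34]
yaw 8.9 xaxis [ 0.003  0.    -1.   ]
shift units [ 0.1   -0.012  0.024] len mm 31.0
rot units [ 0.06   0.    -0.032]
```

```bash

python3 -m jog '[{"rot":[0,0,0],"travel":[0,-0.008,0.024],"jaw":-1},{"rot":[0,0,0],"travel":[0.06,0,0],"jaw":-1},{"rot":[0,0,0],"travel":[0.06,0,0],"jaw":-1},{"rot":[0,0,0],"travel":[0.05,0,0],"jaw":-1},{"rot":[0,0,0],"travel":[0.046,0,0],"jaw":-1},{"rot":[0,0,0],"travel":[0,0,0],"jaw":-1},{"rot":[0,0,0],"travel":[0,0,0],"jaw":-1},{"rot":[0,0,0],"travel":[0,0,0],"jaw":-1}]'
python3 - <<'E'
from h import *
goal([.4355,-.11,.015],8.6)
for n,(a,b,c,d) in(("top",(140,260,360,520)),("side",(200,320,300,460))):
    cv2.imwrite(f"pics/{n}3.png",cv2.resize(ctrl.get_image(n)[a:b,c:d,::-1],None,fx=5,fy=5,interpolation=cv2.INTER_CUBIC))
E
```

```text
time: 4.8
position: [0.4363, -0.1105, 0.0147]
tool_rot: [1.095, 1.277, -1.093]
ft_force: [0.3, 0.1, -0.0]
grip_width: 0.997
t 4.8 pos [ 0.4363 -0.1105  0.0147] F [ 0.3  0.1 -0. ] w 0.997 j [-0.42  0.13  0.65  2.17 -0.1   0.87  0.44]
yaw 8.85 xaxis [ 0.002  0.    -1.   ]
shift units [-0.001 -0.002 -0.002] len mm 1.0
rot units [ 0.05   0.002 -0.02 ]
```

View pics/side3.png

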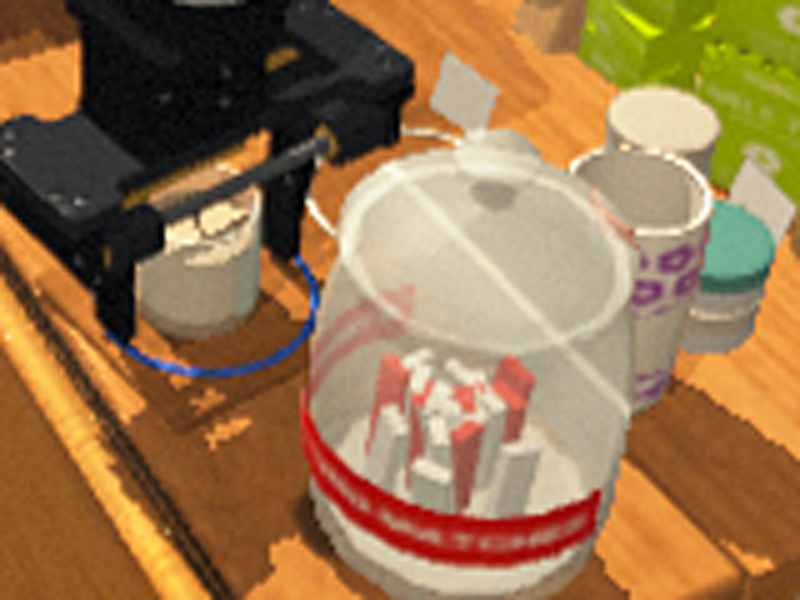

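```bash

python3 -m jog '[{"rot":[0,0,0],"travel":[0,0,0],"jaw":1},{"rot":[0,0,0],"travel":[0,0,0],"jaw":1},{"rot":[0,0,0],"travel":[0,0,0],"jaw":1},{"rot":[0,0,0],"travel":[0,0,0],"jaw":1},{"rot":[0,0,0],"travel":[0,0,0],"jaw":1}]' 8
python3 - <<'E'
from h import *
goal([.5675,-.0907,.015],8.6)
E
```

```text
time: 5.4
position: [0.4354, -0.1102, 0.0138]
tool_rot: [1.094, 1.279, -1.094]
ft_force: [-0.3, 0.7, 1.0]
grip_width: 0.685
t 5.4 pos [ 0.4354 -0.1102  0.0138] F [-0.3  0.7  1. ] w 0.685 j [-0.42  0.13  0.64  2.17 -0.1   0.87  0.44]
yaw 8.88 xaxis [-0.  0. -1.]
shift units [-0.004  0.445  0.004] len mm 133.5
rot units [ 0.056 -0.002  0.002]
```

```bash

python3 -m jog '[{"rot":[0,0,0],"travel":[0,0.03,0],"jaw":1},{"rot":[0,0,0],"travel":[0,0.03,0],"jaw":1},{"rot":[0,0,0],"travel":[0,0.03,0],"jaw":1},{"rot":[0,0,0],"travel":[0,0.03,0],"jaw":1},{"rot":[0,0,0],"travel":[0,0.03,0],"jaw":1},{"rot":[0,0,0],"travel":[0,0.03,0],"jaw":1},{"rot":[0,0,0],"travel":[0,0.03,0],"jaw":1},{"rot":[0,0,0],"travel":[0,0,0],"jaw":1}]'
python3 - <<'E'
from h import *
goal([.5675,-.0907,.014],8.6)
E
```

```text
time: 6.2
position: [0.4999, -0.1, 0.0138]
tool_rot: [1.094, 1.276, -1.092]
ft_force: [-0.1, 0.0, -1.0]
grip_width: 0.681
t 6.2 pos [ 0.4999 -0.1     0.0138] F [-0.1  0.  -1. ] w 0.681 j [-0.41  0.27  0.61  2.03 -0.2   0.9   0.47]
yaw 8.92 xaxis [ 0.002 -0.001 -1.   ]
shift units [-0.     0.227  0.004] len mm 68.2
rot units [ 0.064  0.012 -0.026]
```

```bash

python3 -m jog '[{"rot":[0,0,0],"travel":[0,0.03,0.002],"jaw":1},{"rot":[0,0,0],"travel":[0,0.03,0.002],"jaw":1},{"rot":[0,0,0],"travel":[0,0.03,0],"jaw":1},{"rot":[0,0,0],"travel":[0,0.03,0],"jaw":1},{"rot":[0,0,0],"travel":[0,0.03,0],"jaw":1},{"rot":[0,0,0],"travel":[0,0.03,0],"jaw":1},{"rot":[0,0,0],"travel":[0,0.03,0],"jaw":1},{"rot":[0,0,0],"travel":[0,0.015,0],"jaw":1}]'
python3 -m jog '[{"rot":[0,0,0],"travel":[0,0,0],"jaw":1},{"rot":[0,0,0],"travel":[0,0,0],"jaw":1}]'
python3 - <<'E'
from h import *
goal([.5675,-.0907,.014],8.6)
for n,(a,b,c,d) in(("top",(140,260,360,520)),("side",(200,320,300,460))):
    cv2.imwrite(f"pics/{n}4.png",cv2.resize(ctrl.get_image(n)[a:b,c:d,::-1],None,fx=5,fy=5,interpolation=cv2.INTER_CUBIC))
E
```

```text
time: 7.0
position: [0.5658, -0.091, 0.0138]
tool_rot: [1.094, 1.278, -1.094]
ft_force: [-0.2, 0.2, -1.9]
grip_width: 0.683
time: 7.2
position: [0.5642, -0.0914, 0.0136]
tool_rot: [1.094, 1.279, -1.095]
ft_force: [1.0, 1.0, -2.6]
grip_width: 0.686
t 7.2 pos [ 0.5642 -0.0914  0.0136] F [ 1.   1.  -2.6] w 0.686 j [-0.38  0.39  0.58  1.88 -0.26  0.94  0.48]
yaw 8.86 xaxis [-0.001 -0.    -1.   ]
shift units [-0.001  0.011 -0.001] len mm 3.3
rot units [ 0.052 -0.     0.008]
```

View pics/side4.png

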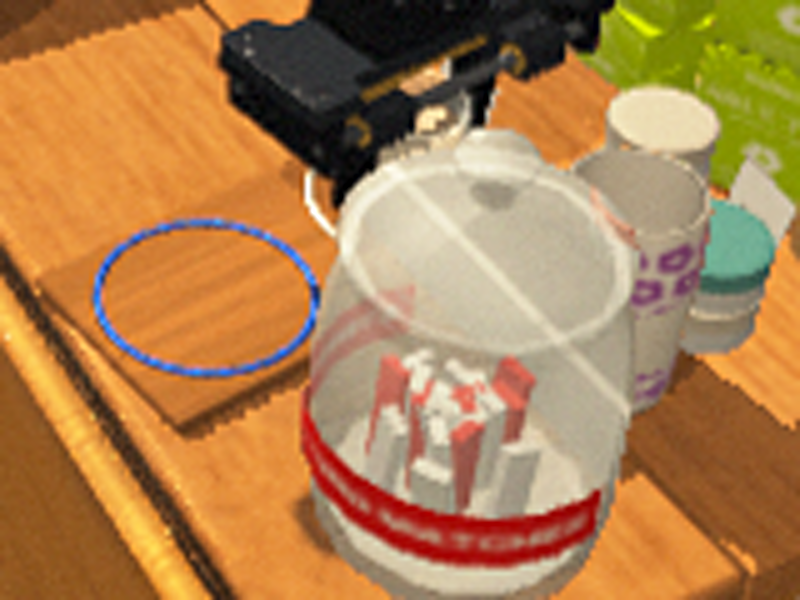

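View pics/top4.png

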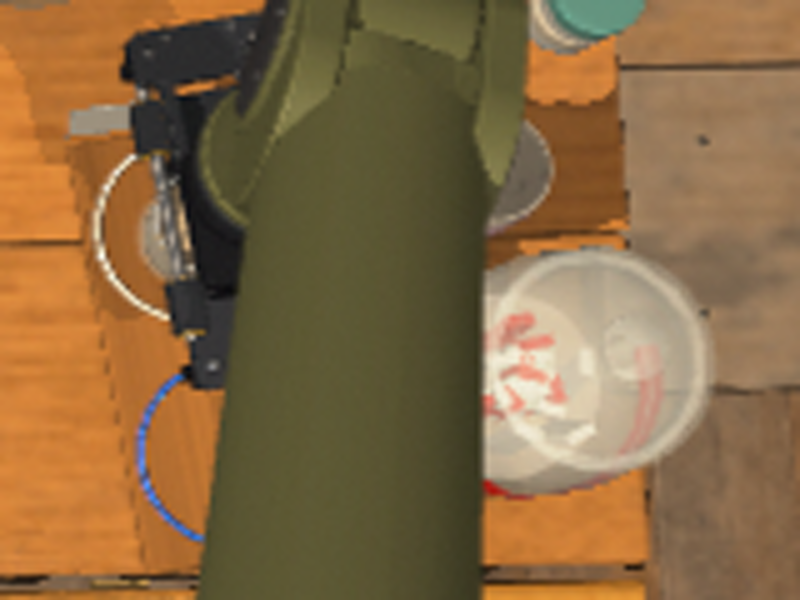

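The blue ring is clear now and the candle sits inside the white ring. I'll nudge it 3 mm, release it and retreat.

```bash

python3 -m jog '[{"rot":[0,0,0],"travel":[0,0.01,0],"jaw":1},{"rot":[0,0,0],"travel":[0,0,0],"jaw":1},{"rot":[0,0,0],"travel":[0,0,0],"jaw":-1},{"rot":[0,0,0],"travel":[0,0,0],"jaw":-1},{"rot":[0,0,0],"travel":[0,0,0],"jaw":-1},{"rot":[0,0,0],"travel":[0,0,0],"jaw":-1}]'
python3 -m jog '[{"rot":[0,0,0],"travel":[-0.06,0,0],"jaw":-1},{"rot":[0,0,0],"travel":[-0.1,0,0],"jaw":-1},{"rot":[0,0,0],"travel":[-0.15,0,0],"jaw":-1},{"rot":[0,0,0],"travel":[-0.15,0,0],"jaw":-1},{"rot":[0,0,0],"travel":[-0.15,0,0],"jaw":-1},{"rot":[0,0,0],"travel":[-0.1,0,0],"jaw":-1},{"rot":[0,0,0],"travel":[0,0,0],"jaw":-1},{"rot":[0,0,0],"travel":[0,0,0],"jaw":-1}]'
python3 - <<'E'
from h import *
goal([.490,.256,.22],87.5)
for n,(a,b,c,d) in(("top",(140,260,360,520)),("side",(200,320,300,460))):
    cv2.imwrite(f"pics/{n}5.png",cv2.resize(ctrl.get_image(n)[a:b,c:d,::-1],None,fx=5,fy=5,interpolation=cv2.INTER_CUBIC))
E
```

```text
time: 7.9
position: [0.5678, -0.0908, 0.014]
tool_rot: [1.095, 1.278, -1.094]
ft_force: [-0.3, 0.1, 0.9]
grip_width: 0.948
time: 8.7
position: [0.5678, -0.0908, 0.2272]
tool_rot: [1.095, 1.278, -1.093]
ft_force: [-0.7, 0.3, -0.3]
grip_width: 1.0
t 8.7 pos [ 0.5678 -0.0908  0.2272] F [-0.7  0.3 -0.3] w 1.0 j [-0.46  0.17  0.65  1.66 -0.11  1.34  0.36]
yaw 8.86 xaxis [ 0.001  0.    -1.   ]
shift units [ 0.024 -0.078 -1.182] len mm 355.5
rot units [-1.5728e+01  8.0000e-03 -1.6000e-02]
```

View pics/side5.png

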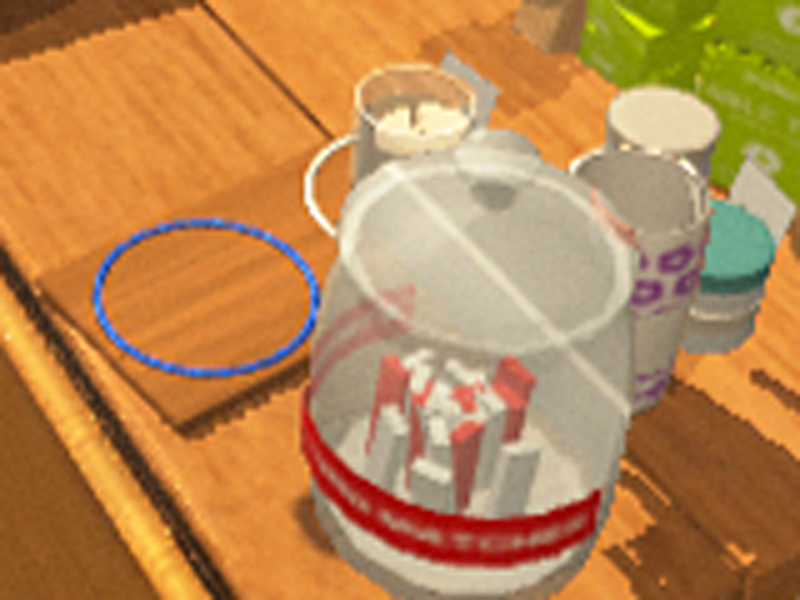

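```bash

python3 -m jog '[{"rot":[0,0,0],"travel":[0,-0.01,-0.148],"jaw":-1},{"rot":[0,0,0],"travel":[0,-0.01,-0.148],"jaw":-1},{"rot":[0,0,0],"travel":[0,-0.01,-0.148],"jaw":-1},{"rot":[0,0,0],"travel":[0,-0.01,-0.148],"jaw":-1},{"rot":[0,0,0],"travel":[0,-0.01,-0.148],"jaw":-1},{"rot":[0,0,0],"travel":[0,-0.01,-0.148],"jaw":-1},{"rot":[0,0,0],"travel":[0,-0.01,-0.148],"jaw":-1},{"rot":[0,0,0],"travel":[0,-0.01,-0.148],"jaw":-1}]'
python3 -c "from h import *;log()"
python3 -m jog '[{"rot":[-1,0,0],"travel":[0,0,0],"jaw":-1},{"rot":[-1,0,0],"travel":[0,0,0],"jaw":-1},{"rot":[-1,0,0],"travel":[0,0,0],"jaw":-1},{"rot":[-1,0,0],"travel":[0,0,0],"jaw":-1},{"rot":[-1,0,0],"travel":[0,0,0],"jaw":-1},{"rot":[-1,0,0],"travel":[0,0,0],"jaw":-1},{"rot":[-1,0,0],"travel":[0,0,0],"jaw":-1},{"rot":[-1,0,0],"travel":[0,0,0],"jaw":-1}]'
python3 -c "from h import *;log()"
python3 -m jog '[{"rot":[-1,0,0],"travel":[0,0,0],"jaw":-1},{"rot":[-1,0,0],"travel":[0,0,0],"jaw":-1},{"rot":[-1,0,0],"travel":[0,0,0],"jaw":-1},{"rot":[-1,0,0],"travel":[0,0,0],"jaw":-1},{"rot":[-1,0,0],"travel":[0,0,0],"jaw":-1},{"rot":[-1,0,0],"travel":[0,0,0],"jaw":-1},{"rot":[-0.8,0,0],"travel":[0,0,0],"jaw":-1},{"rot":[-0.8,0,0],"travel":[0,0,0],"jaw":-1}]'
python3 -m jog '[{"rot":[0,0,0],"travel":[0,0,0],"jaw":-1},{"rot":[0,0,0],"travel":[0,0,0],"jaw":-1}]'
python3 - <<'E'
from h import *
goal([.490,.256,.0165],87.5)
for n,(a,b,c,d) in(("side",(100,250,200,400)),):
    cv2.imwrite(f"pics/{n}6.png",cv2.resize(ctrl.get_image(n)[a:b,c:d,::-1],None,fx=4,fy=4,interpolation=cv2.INTER_CUBIC))
E
```

```text
time: 9.6
position: [0.4876, 0.2576, 0.2249]
tool_rot: [1.092, 1.279, -1.097]
ft_force: [0.7, -0.3, -0.5]
grip_width: 1.002
time: 10.4
position: [0.4882, 0.2559, 0.2247]
tool_rot: [0.557, 1.5, -0.561]
ft_force: [-0.5, -0.4, -0.5]
grip_width: 1.0
time: 11.2
position: [0.4882, 0.256, 0.2246]
tool_rot: [0.039, 1.573, -0.042]
ft_force: [0.3, 0.8, -0.3]
grip_width: 0.999
time: 11.4
position: [0.4886, 0.2561, 0.2255]
tool_rot: [0.043, 1.572, -0.045]
ft_force: [-0.2, 0.2, -0.2]
grip_width: 1.005
t 11.4 pos [0.4886 0.2561 0.2255] F [-0.2  0.2 -0.2] w 1.005 j [-0.8   0.11  0.29  1.7  -0.03  1.34  1.01]
yaw 86.77 xaxis [-0.002 -0.001 -1.   ]
shift units [0.697 0.001 0.006] len mm 209.0
rot units [-0.146 -0.02   0.016]
```

View pics/side6.png

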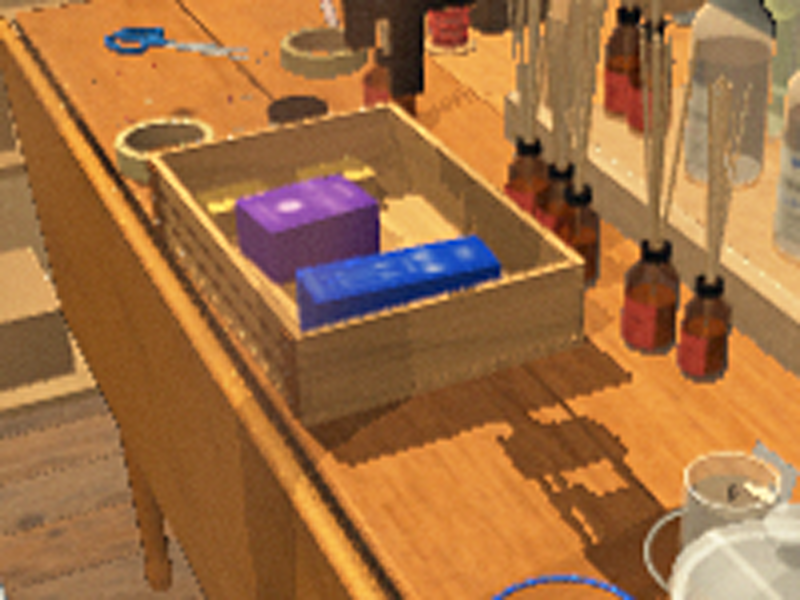

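```bash
cat > kin.py <<'E'
import numpy as np, json, itertools
from scipy.spatial.transform import Rotation as Ro
from scipy.optimize import least_squares
D=[json.loads(l) for l in open("log.txt")]
Q=np.array([d[0] for d in D]);P=np.array([d[1] for d in D]);R=Ro.from_rotvec([d[2] for d in D])
def chain(q,s,par):
    # par: 8 link vectors reduced: (h),(x,z) after j2..j6
    h,a2,d3,a3,d5,a5,a6,d7=par
    p=np.zeros(3);T=np.eye(3)
    def rz(a):return Ro.from_euler('z',a).as_matrix()
    def ry(a):return Ro.from_euler('y',a).as_matrix()
    T=T@rz(s[0]*q[0]);p=p+T@[a2,0,h];T=T@ry(q[1]);T=T@rz(s[1]*q[2]);p=p+T@[a3,0,d3]
    T=T@ry(q[3]);p=p+T@[a5,0,0];T=T@rz(s[2]*q[4]);p=p+T@[0,0,d5];T=T@ry(q[5]);p=p+T@[a6,0,0];T=T@rz(s[3]*q[6]);p=p+T@[0,0,d7]
    return p,T
if __name__=="__main__":
    best=None
    for s in itertools.product([-1,1],repeat=4):
        T0=np.array([chain(q,s,np.zeros(8))[1] for q in Q])
        rel=Ro.from_matrix(np.transpose(T0,(0,2,1))@R.as_matrix());m=rel.mean();e=(m.inv()*rel).magnitude().max()
        if best is None or e<best[0]:best=(e,s,m)
    print(best[0],best[1],best[2].as_matrix().round(3))
    s=best[1]
    f=lambda par:np.concatenate([chain(q,s,par)[0]-p for q,p in zip(Q,P)])
    r=least_squares(lambda par:np.concatenate([f(par),1e-3*(par-[.3,0,.4,0,.4,0,0,.25])]),[.3,0,.4,0,.4,0,0,.25])
    print(r.x.round(4),np.abs(f(r.x)).max())
    json.dump(dict(s=s,par=list(r.x),M=best[2].as_matrix().tolist()),open("kin.json","w"))
E
python3 kin.py; python3 -c "
from h import *;print([round(float(x),4) for x in ctrl.get_state()['joint_positions']])"
```

```text
7.488863730937844e-16 (-1, -1, -1, -1) [[ 0. -1. -0.]
 [-0.  0. -1.]
 [ 1.  0. -0.]]
[ 0.2908 -0.0422  0.4731  0.0009  0.5121 -0.0008 -0.0427  0.4156] 0.026436597171239917
[-0.7976, 0.1095, 0.2888, 1.7027, -0.0318, 1.3357, 1.0116]
```

```bash
cat > kin2.py <<'E'
from kin import *
def fk(q,par,s=(-1,-1,-1,-1)):
    v=np.array(par)
    rz=lambda a:Ro.from_euler('z',a).as_matrix();ry=lambda a:Ro.from_euler('y',a).as_matrix()
    T=rz(-q[0]);p=T@[v[0],v[1],v[2]];T=T@ry(q[1]);p=p+T@[v[3],v[4],0];T=T@rz(-q[2]);p=p+T@[v[5],v[6],v[7]]
    T=T@ry(q[3]);p=p+T@[v[8],v[9],0];T=T@rz(-q[4]);p=p+T@[v[10],v[11],v[12]];T=T@ry(q[5]);p=p+T@[v[13],v[14],0];T=T@rz(-q[6]);p=p+T@[0,0,v[15]]
    M=np.array([[0,-1,0],[0,0,-1],[1,0,0.]])
    return p,T@M
p0=np.zeros(16);p0[[2,7,12,15]]=.3,.45,.5,.35
def fit():
    f=lambda par:np.concatenate([fk(q,par)[0]-p for q,p in zip(Q,P)])
    r=least_squares(lambda par:np.concatenate([f(par),3e-3*(par-p0)]),p0)
    return r.x,f(r.x)
if __name__=="__main__":
    x,e=fit();print(x.round(4));print(np.abs(e.reshape(-1,3)).max(1).round(4))
E
python3 kin2.py
```

```text
[ 0.000e+00 -7.800e-03  2.524e-01 -0.000e+00 -7.800e-03  0.000e+00
 -5.300e-03  4.678e-01  0.000e+00 -5.300e-03 -0.000e+00 -2.000e-04
  5.131e-01  0.000e+00 -2.000e-04  3.716e-01]
[0. 0. 0. 0. 0. 0. 0. 0. 0. 0. 0. 0. 0.]
```

```bash
cat > plan.py <<'E'
from kin2 import *
par,_=fit()
lo=np.array([-2.86,-.3,-1.38,.06,-1.56,.09,-2.69]);hi=np.array([2.86,2.09,1.24,2.45,4.7,2.05,2.69])
def ik(p,Rt,q0,reg=.02):
    f=lambda q:np.concatenate([(lambda a:np.concatenate([(a[0]-p)*5,Ro.from_matrix(a[1].T@Rt).as_rotvec()]))(fk(q,par)),reg*.1*(q-q0)])
    r=least_squares(f,np.clip(q0,lo+1e-3,hi-1e-3),bounds=(lo,hi),max_nfev=60)
    a=fk(r.x,par);e=np.linalg.norm(a[0]-p)+np.linalg.norm(Ro.from_matrix(a[1].T@Rt).as_rotvec())*.2
    return r.x,e
def toolR(x,y): return np.stack([x,y,np.cross(x,y)],1)
def pose(c,w,g,base,phi,tcpoff=.019):
    # c carton axis, w: perpendicular dir (h), grasp at g along the axis from bottom centre 'base'
    x=-np.cos(phi)*c+np.sin(phi)*w
    y=np.cross(c,w)
    return base+g*c+tcpoff*x,x,y
E
cat > scan.py <<'E'
from plan import *
z=np.array([0,0,1.])
qs=[Q[-1],Q[8]]
ring=np.array([.439,-.110,.008])
for adeg in range(-180,180,30):
  for phid in(25,35,45,55,65):
    a=np.radians(adeg);h=np.array([np.cos(a),np.sin(a),0]);phi=np.radians(phid)
    out=[]
    for sg in(1,-1):
      pS,x,y=pose(z,h,.115,ring,phi);y=y*sg
      best=(9,None)
      for q0 in qs:
        q,e=ik(pS,toolR(x,y),q0)
        if e<best[0]:best=(e,q)
      if best[0]>.003: out.append(("S",round(best[0],3)));continue
      # path: raise 0.1, rotate to lying at (.5,.06)
      q=best[1];em=0;mg=np.min(np.minimum(q-lo,hi-q))
      ctr=np.array([.52,.05,0])
      N=10;Rj=np.cross(z,h)
      for k in range(N+1):
        t=k/N;ang=t*np.pi/2;c=Ro.from_rotvec(Rj*ang).apply(z);w=Ro.from_rotvec(Rj*ang).apply(h)
        gp0=ring+.115*z+z*.05*np.sin(np.pi*t); gp1=ctr+h*.04+z*.0275
        gp=(1-t)*gp0+t*gp1
        xx=-np.cos(phi)*c+np.sin(phi)*w
        q,e=ik(gp+.019*xx,toolR(xx,y),q);em=max(em,e);mg=min(mg,np.min(np.minimum(q-lo,hi-q)))
      out.append(("P",round(em,3),round(mg,2),best[1].round(2).tolist(),q.round(2).tolist()) if em<.01 else ("P",round(em,3)))
    if any(len(o)>2 for o in out): print(adeg,phid,*out)
E
time python3 scan.py
```

```text
-150 55 ('P', np.float64(0.0), np.float64(0.0), [-0.68, 0.81, 0.84, 1.6, 0.03, 1.74, -0.83], [0.94, 0.03, -0.79, 2.45, -1.13, 0.38, 0.12]) ('P', np.float64(0.023))
-150 65 ('P', np.float64(0.0), np.float64(0.0), [-0.75, 1.03, 0.99, 1.53, -0.03, 1.83, -0.69], [-1.18, -0.06, 1.24, 2.4, -0.45, 0.43, -0.6]) ('P', np.float64(0.0), np.float64(0.07), [-0.31, 0.77, 0.29, 1.51, 0.3, 1.91, 2.04], [-0.2, 0.0, 0.25, 2.38, -0.57, 0.45, 2.62])
-120 25 ('P', np.float64(0.0), np.float64(0.04), [-0.7, 0.19, 0.67, 1.98, 0.27, 1.26, -0.66], [0.06, 0.63, 0.57, 2.24, -1.52, 1.47, 1.23]) ('P', np.float64(0.164))
-120 35 ('P', np.float64(0.0), np.float64(0.11), [-0.9, 0.35, 0.86, 1.94, 0.25, 1.31, -0.67], [-0.14, 0.51, 0.71, 2.27, -1.45, 1.31, 1.08]) ('P', np.float64(0.04))
-120 45 ('P', np.float64(0.0), np.float64(0.18), [-0.94, 0.5, 0.86, 1.89, 0.27, 1.38, -0.69], [-0.27, 0.38, 0.76, 2.27, -1.3, 1.11, 0.88]) ('P', np.float64(0.023))
-120 55 ('P', np.float64(0.0), np.float64(0.2), [-1.02, 0.7, 0.95, 1.85, 0.22, 1.44, -0.65], [-0.45, 0.29, 0.83, 2.25, -1.11, 0.95, 0.63]) ('P', np.float64(0.003), np.float64
[... 5127 characters left out ...]
])
120 65 ('P', np.float64(0.032)) ('P', np.float64(0.0), np.float64(0.04), [0.26, 0.77, 0.38, 1.53, -0.63, 2.01, 1.32], [-0.76, 0.24, 0.26, 2.12, 0.51, 0.85, -0.34])
150 35 ('P', np.float64(0.104)) ('P', np.float64(0.002), np.float64(0.0), [-0.08, 0.49, 0.47, 1.66, -0.28, 1.66, 1.53], [0.51, 1.01, -1.38, 2.45, 1.96, 1.77, -0.89])
150 45 ('P', np.float64(0.074)) ('P', np.float64(0.0), np.float64(0.0), [0.0, 0.62, 0.41, 1.55, -0.3, 1.82, 1.54], [-0.49, 0.15, -0.21, 2.45, 1.35, 0.78, -0.79])
150 55 ('P', np.float64(0.047)) ('P', np.float64(0.0), np.float64(0.05), [0.07, 0.74, 0.36, 1.45, -0.31, 1.96, 1.55], [-0.61, 0.07, 0.04, 2.4, 1.03, 0.64, -0.38])
real	1m41.106s
user	1m34.191s
sys	0m0.251s
```

```bash

python3 -m jog '[{"rot":[-0.15,0,0],"travel":[0.12,0,0.006],"jaw":-0.7},{"rot":[0,0,0],"travel":[0.15,0,0],"jaw":-0.7},{"rot":[0,0,0],"travel":[0.15,0,0],"jaw":-0.7},{"rot":[0,0,0],"travel":[0.12,0,0],"jaw":-0.7},{"rot":[0,0,0],"travel":[0,0,0],"jaw":-0.7},{"rot":[0,0,0],"travel":[0,0,0],"jaw":-0.7}]'
python3 - <<'E'
from h import *
goal([.4915,.256,.0165],87.5)
for n,(a,b,c,d) in(("side",(100,250,200,400)),):
    cv2.imwrite(f"pics/{n}7.png",cv2.resize(ctrl.get_image(n)[a:b,c:d,::-1],None,fx=4,fy=4,interpolation=cv2.INTER_CUBIC))
E
```

```text
time: 12.05
position: [0.4909, 0.2563, 0.065]
tool_rot: [0.033, 1.571, -0.034]
ft_force: [0.9, 0.8, 0.2]
grip_width: 0.853
t 12.05 pos [0.4909 0.2563 0.065 ] F [0.9 0.8 0.2] w 0.853 j [-0.78  0.25  0.28  1.88 -0.08  1.02  1.07]
yaw 87.58 xaxis [-0.001 -0.001 -1.   ]
shift units [ 0.162 -0.001  0.002] len mm 48.5
rot units [ 0.016 -0.006  0.008]
```

View pics/side7.png

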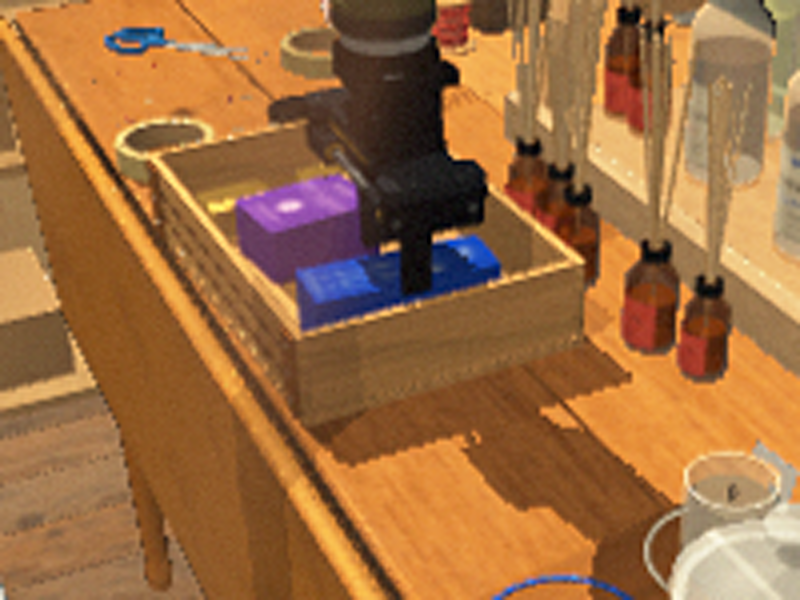

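The fingers straddle the carton, one on each side of it. I'll go down the last 48 mm and grip.

```bash

python3 -m jog '[{"rot":[0,0,0],"travel":[0.06,0,0],"jaw":-0.7},{"rot":[0,0,0],"travel":[0.06,0,0],"jaw":-0.7},{"rot":[0,0,0],"travel":[0.04,0,0],"jaw":-0.7},{"rot":[0,0,0],"travel":[0,0,0],"jaw":-0.7},{"rot":[0,0,0],"travel":[0,0,0],"jaw":1},{"rot":[0,0,0],"travel":[0,0,0],"jaw":1},{"rot":[0,0,0],"travel":[0,0,0],"jaw":1},{"rot":[0,0,0],"travel":[0,0,0],"jaw":1}]' 25
python3 - <<'E'
from h import *
goal([.4915,.256,.2],87.5)
E
```

```text
time: 12.9
position: [0.4917, 0.2573, 0.0179]
tool_rot: [0.034, 1.569, -0.031]
ft_force: [-0.0, 0.8, 3.7]
grip_width: 0.628
t 12.9 pos [0.4917 0.2573 0.0179] F [-0.   0.8  3.7] w 0.628 j [-0.77  0.32  0.27  1.91 -0.11  0.92  1.09]
yaw 87.61 xaxis [ 0.002  0.002 -1.   ]
shift units [-0.607 -0.003  0.001] len mm 182.1
rot units [ 0.022  0.018 -0.02 ]
```

```bash

python3 -m jog '[{"rot":[0,0,0],"travel":[-0.05,0,0],"jaw":1},{"rot":[0,0,0],"travel":[-0.1,0,0],"jaw":1},{"rot":[0,0,0],"travel":[-0.12,0,0],"jaw":1},{"rot":[0,0,0],"travel":[-0.12,0,0],"jaw":1},{"rot":[0,0,0],"travel":[-0.06,0,0],"jaw":1},{"rot":[0,0,0],"travel":[0,0,0],"jaw":1}]'
python3 -m jog '[{"rot":[0,0,0],"travel":[0,-0.11,-0.018],"jaw":1},{"rot":[0,0,0],"travel":[0,-0.11,-0.018],"jaw":1},{"rot":[0,0,0],"travel":[0,-0.11,-0.018],"jaw":1},{"rot":[0,0,0],"travel":[0,-0.11,-0.018],"jaw":1},{"rot":[0,0,0],"travel":[0,-0.11,-0.018],"jaw":1},{"rot":[0,0,0],"travel":[0,-0.11,-0.018],"jaw":1},{"rot":[0,0,0],"travel":[0,0,0],"jaw":1}]'
python3 - <<'E'
from h import *
goal([.45,.06,.15],0)
for n,(a,b,c,d) in(("side",(50,250,200,400)),):
    cv2.imwrite(f"pics/{n}8.png",cv2.resize(ctrl.get_image(n)[a:b,c:d,::-1],None,fx=3,fy=3,interpolation=cv2.INTER_CUBIC))
E
```

```text
time: 13.5
position: [0.4928, 0.2571, 0.1557]
tool_rot: [0.036, 1.565, -0.03]
ft_force: [-0.5, 0.3, -1.8]
grip_width: 0.633
time: 14.2
position: [0.4484, 0.0546, 0.1504]
tool_rot: [0.037, 1.574, -0.04]
ft_force: [0.4, 0.9, -2.3]
grip_width: 0.63
t 14.2 pos [0.4484 0.0546 0.1504] F [ 0.4  0.9 -2.3] w 0.63 j [-0.63 -0.07  0.43  2.03  0.03  1.18  1.32]
yaw 87.22 xaxis [-0.003 -0.002 -1.   ]
shift units [0.001 0.018 0.005] len mm 5.7
rot units [ 1.7444e+01 -1.0000e-02  4.6000e-02]
```

View pics/side8.png

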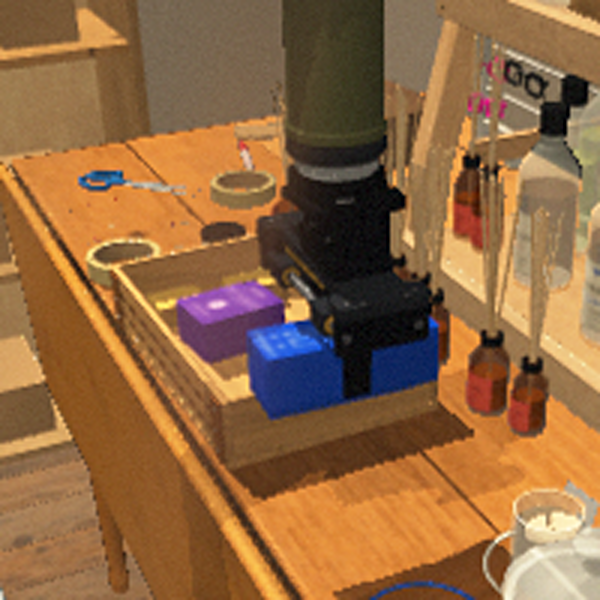

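```bash

python3 -m jog '[{"rot":[0,0,0],"travel":[0,0.018,0.005],"jaw":1},{"rot":[1,0,0],"travel":[0,0,0],"jaw":1},{"rot":[1,0,0],"travel":[0,0,0],"jaw":1},{"rot":[1,0,0],"travel":[0,0,0],"jaw":1},{"rot":[1,0,0],"travel":[0,0,0],"jaw":1},{"rot":[1,0,0],"travel":[0,0,0],"jaw":1},{"rot":[1,0,0],"travel":[0,0,0],"jaw":1},{"rot":[1,0,0],"travel":[0,0,0],"jaw":1}]'
python3 -m jog '[{"rot":[1,0,0],"travel":[0,0,0],"jaw":1},{"rot":[1,0,0],"travel":[0,0,0],"jaw":1},{"rot":[1,0,0],"travel":[0,0,0],"jaw":1},{"rot":[1,0,0],"travel":[0,0,0],"jaw":1},{"rot":[1,0,0],"travel":[0,0,0],"jaw":1},{"rot":[1,0,0],"travel":[0,0,0],"jaw":1},{"rot":[1,0,0],"travel":[0,0,0],"jaw":1},{"rot":[1,0,0],"travel":[0,0,0],"jaw":1}]'
python3 -m jog '[{"rot":[1,0,0],"travel":[0,0,0],"jaw":1},{"rot":[1,0,0],"travel":[0,0,0],"jaw":1},{"rot":[0.5,0,0],"travel":[0,0,0],"jaw":1},{"rot":[0,0,0],"travel":[0,0,0],"jaw":1},{"rot":[0,0,0],"travel":[0,0,0],"jaw":1}]'
python3 - <<'E'
from h import *
goal([.45,.06,.01],0)
for n,(a,b,c,d) in(("side",(150,300,230,430)),):
    cv2.imwrite(f"pics/{n}9.png",cv2.resize(ctrl.get_image(n)[a:b,c:d,::-1],None,fx=4,fy=4,interpolation=cv2.INTER_CUBIC))
E
```

```text
time: 15.05
position: [0.4519, 0.0671, 0.1511]
tool_rot: [0.511, 1.51, -0.512]
ft_force: [-0.4, 0.2, -1.9]
grip_width: 0.631
time: 15.85
position: [0.4519, 0.0671, 0.1512]
tool_rot: [1.045, 1.306, -1.047]
ft_force: [-0.7, -0.4, -2.1]
grip_width: 0.634
time: 16.35
position: [0.4519, 0.0663, 0.1513]
tool_rot: [1.205, 1.212, -1.206]
ft_force: [0.5, -0.4, -1.9]
grip_width: 0.631
t 16.35 pos [0.4519 0.0663 0.1513] F [ 0.5 -0.4 -1.9] w 0.631 j [-0.59 -0.05  0.37  2.01  0.02  1.18 -0.22]
yaw 0.29 xaxis [-0.001 -0.    -1.   ]
shift units [ 0.471 -0.006  0.021] len mm 141.5
rot units [0.058 0.004 0.008]
```

View pics/side9.png

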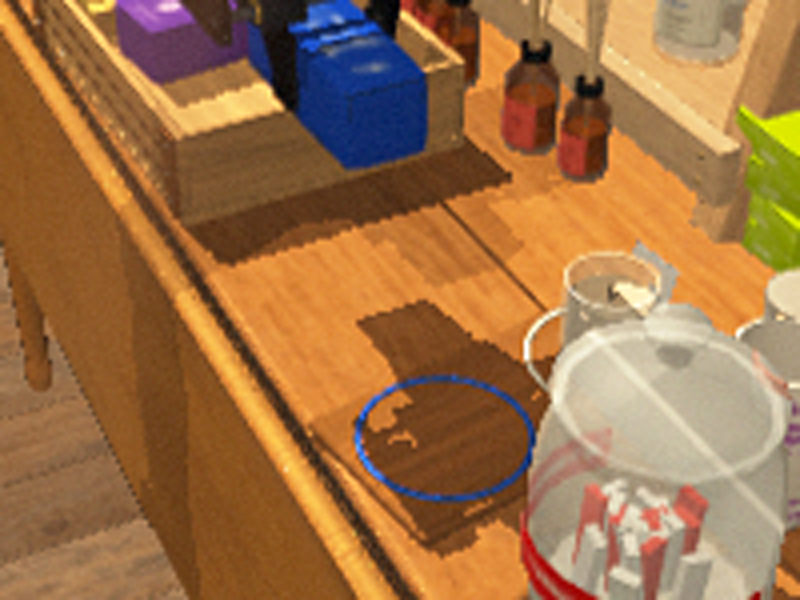

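```bash

python3 -m jog '[{"rot":[0,0,0],"travel":[0.06,0,0.02],"jaw":1},{"rot":[0,0,0],"travel":[0.1,0,0],"jaw":1},{"rot":[0,0,0],"travel":[0.12,0,0],"jaw":1},{"rot":[0,0,0],"travel":[0.1,0,0],"jaw":1},{"rot":[0,0,0],"travel":[0.05,0,0],"jaw":1},{"rot":[0,0,0],"travel":[0.02,0,0],"jaw":1},{"rot":[0,0,0],"travel":[0,0,0],"jaw":1},{"rot":[0,0,0],"travel":[0,0,0],"jaw":1}]'
python3 -c "
from h import *
goal([.45,.06,.01],0)"
```

```text
time: 17.2
position: [0.453, 0.0596, 0.0176]
tool_rot: [1.209, 1.21, -1.206]
ft_force: [0.6, 0.2, -1.7]
grip_width: 0.632
t 17.2 pos [0.453  0.0596 0.0176] F [ 0.6  0.2 -1.7] w 0.632 j [-0.56  0.13  0.39  2.15 -0.06  0.88 -0.13]
yaw 0.14 xaxis [ 0.002  0.    -1.   ]
shift units [ 0.025 -0.01  -0.002] len mm 8.2
rot units [ 0.028 -0.006 -0.018]
```

```bash

python3 -m jog '[{"rot":[0,0,0],"travel":[0.01,0,0],"jaw":1},{"rot":[0,0,0],"travel":[0.008,0,0],"jaw":1},{"rot":[0,0,0],"travel":[0.006,0,0],"jaw":1},{"rot":[0,0,0],"travel":[0,0,0],"jaw":1}]'
python3 -m jog '[{"rot":[0,0,0],"travel":[0,0,0],"jaw":-0.7},{"rot":[0,0,0],"travel":[0,0,0],"jaw":-0.7},{"rot":[0,0,0],"travel":[0,0,0],"jaw":-0.7},{"rot":[0,0,0],"travel":[-0.1,0,0],"jaw":-0.7},{"rot":[0,0,0],"travel":[-0.15,0,0],"jaw":-0.7},{"rot":[0,0,0],"travel":[-0.15,0,0],"jaw":-0.7},{"rot":[0,0,0],"travel":[-0.1,0,0],"jaw":-0.7},{"rot":[0,0,0],"travel":[0,0,0],"jaw":-0.7}]'
python3 - <<'E'
from h import *
goal([.45,.06,.01],0)
for n,(a,b,c,d) in(("side",(150,300,230,430)),("top",(130,280,280,480))):
    cv2.imwrite(f"pics/{n}10.png",cv2.resize(ctrl.get_image(n)[a:b,c:d,::-1],None,fx=4,fy=4,interpolation=cv2.INTER_CUBIC))
E
```

```text
time: 17.6
position: [0.4524, 0.0594, 0.0099]
tool_rot: [1.208, 1.21, -1.207]
ft_force: [-0.5, 1.4, -0.3]
grip_width: 0.626
time: 18.4
position: [0.4553, 0.0599, 0.1643]
tool_rot: [1.214, 1.206, -1.2]
ft_force: [-0.7, 0.2, -0.9]
grip_width: 0.849
t 18.4 pos [0.4553 0.0599 0.1643] F [-0.7  0.2 -0.9] w 0.849 j [-0.59 -0.07  0.39  2.    0.03  1.2  -0.21]
yaw 0.11 xaxis [ 0.009  0.003 -1.   ]
shift units [ 0.514 -0.022  0.001] len mm 154.4
rot units [ 0.022 -0.038 -0.102]
```

View pics/side10.png

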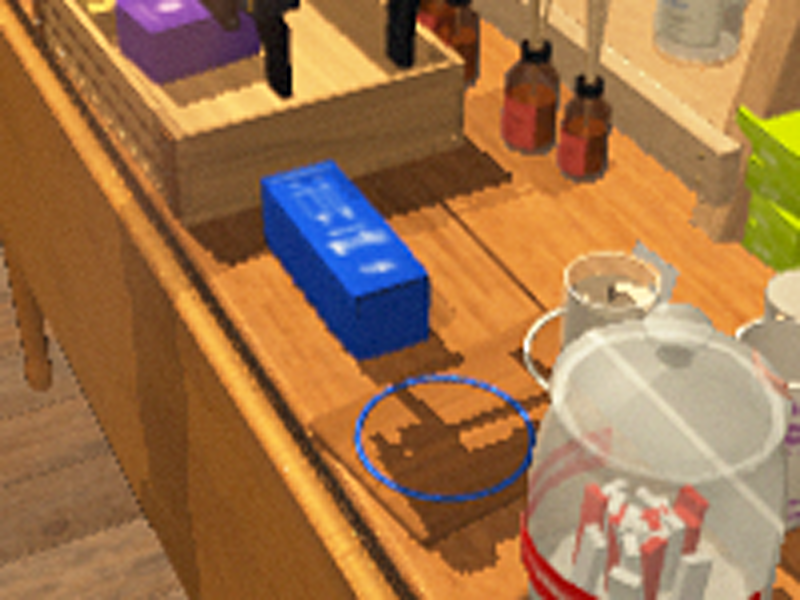

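View pics/top10.png

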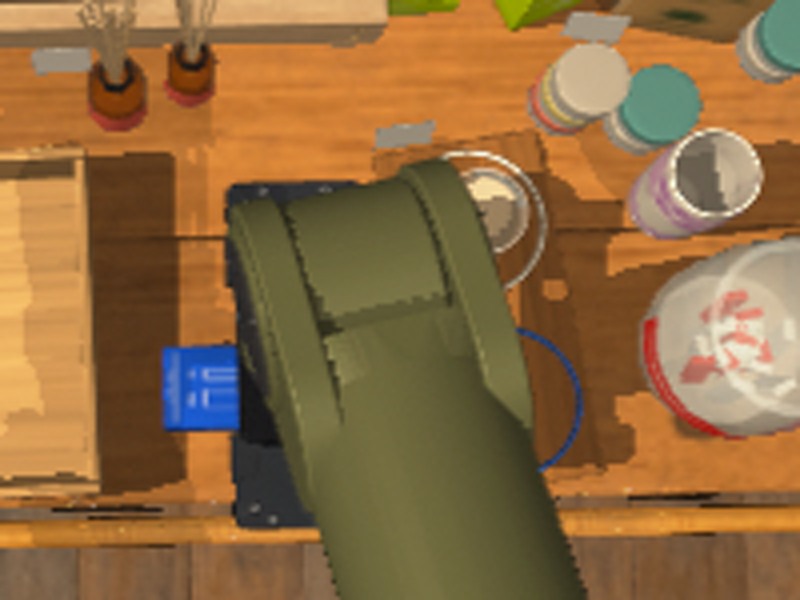

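```bash
python3 - <<'E'
from h import *
np.set_printoptions(precision=4,suppress=True)
for p in[(262,180),(330,162),(428,287),(357,300)]:print("s",crop("side",*p,.055,(230,150),4))
for p in[(163,347),(163,430)]:print("t",crop("top",*p,.055,(280,130),4))
from plan import *
z=np.array([0,0,1.]);h=np.array([0,-1.,0]);phi=np.radians(50)
q=Q[-1]
c=h;w=-z;base=np.array([.452,.135,.0275])
for dz in(.1,.05,0):
    p,x,y=pose(c,w,.10,base+z*dz,phi);q,e=ik(p,toolR(x,y),q);print("lying dz",dz,p,x,y,q.round(2),round(e,4))
Rj=np.array([1.,0,0])
for k in range(0,91,15):
    a=np.radians(90-k);cc=Ro.from_rotvec(Rj*a).apply(z);ww=Ro.from_rotvec(Rj*a).apply(h)
    t=k/90;gp=(1-t)*(base+.1*h+z*.1)+t*np.array([.439,-.11,.008+.1+.06])
    xx=-np.cos(phi)*cc+np.sin(phi)*ww;q,e=ik(gp+.019*xx,toolR(xx,np.array([1.,0,0])),q);print(k,q.round(2),round(e,4),xx.round(2))
E
```

```text
s [0.4262 0.1298 0.055 ]
s [0.478  0.1295 0.055 ]
s [ 0.4715 -0.0298  0.055 ]
s [ 0.4261 -0.0218  0.055 ]
t [0.4789 0.1316 0.055 ]
t [0.4226 0.1328 0.055 ]
lying dz 0.1 [0.452  0.0472 0.1129] [-0.      0.6428 -0.766 ] [ 1.  0. -0.] [-0.13  0.19  0.51  2.06 -0.76  1.32  0.75] 0.0
lying dz 0.05 [0.452  0.0472 0.0629] [-0.      0.6428 -0.766 ] [ 1.  0. -0.] [-0.11  0.28  0.5   2.09 -0.82  1.26  0.84] 0.0
lying dz 0 [0.452  0.0472 0.0129] [-0.      0.6428 -0.766 ] [ 1.  0. -0.] [-0.08  0.38  0.47  2.11 -0.88  1.2   0.94] 0.0
0 [-0.11  0.19  0.49  2.06 -0.76  1.32  0.74] 0.0 [ 0.    0.64 -0.77]
15 [-0.19  0.06  0.45  2.06 -0.48  1.19  0.48] 0.0 [ 0.    0.42 -0.91]
30 [-0.26 -0.02  0.36  2.06 -0.18  1.13  0.18] 0.0 [ 0.    0.17 -0.98]
45 [-0.31 -0.05  0.26  2.06  0.11  1.13 -0.1 ] 0.0 [ 0.   -0.09 -1.  ]
60 [-0.38 -0.03  0.18  2.07  0.38  1.19 -0.35] 0.0 [ 0.   -0.34 -0.94]
75 [-0.44  0.04  0.13  2.09  0.6   1.28 -0.56] 0.0 [ 0.   -0.57 -0.82]
90 [-0.51  0.14  0.11  2.11  0.79  1.39 -0.75] 0.0 [ 0.   -0.77 -0.64]
```

```bash

python3 -m jog '[{"rot":[0,1,0],"travel":[0,0,0],"jaw":-0.8},{"rot":[0,1,0],"travel":[0,0,0],"jaw":-0.8},{"rot":[0,1,0],"travel":[0,0,0],"jaw":-0.8},{"rot":[0,1,0],"travel":[0,0,0],"jaw":-0.8},{"rot":[0,1,0],"travel":[0,0,0],"jaw":-0.8},{"rot":[0,1,0],"travel":[0,0,0],"jaw":-0.8},{"rot":[0,1,0],"travel":[0,0,0],"jaw":-0.8},{"rot":[0,1,0],"travel":[0,0,0],"jaw":-0.8}]'
python3 -m jog '[{"rot":[0,0,0],"travel":[0,0,0],"jaw":-0.8},{"rot":[0,0,0],"travel":[0,0,0],"jaw":-0.8}]'
cat >> h.py <<'E'
def goalT(p,tilt):
    # tool x=(0,sin t,-cos t), y=+x world
    from scipy.spatial.transform import Rotation as Ro
    goal(p);s=ctrl.get_state();R=Ro.from_rotvec(s['tool_rot']).as_matrix();t=np.radians(tilt)
    x=np.array([0,np.sin(t),-np.cos(t)]);y=np.array([1.,0,0]);G=np.stack([x,y,np.cross(x,y)],1)
    print("rot units",(np.degrees(Ro.from_matrix(R.T@G).as_rotvec())/5).round(2))
E
python3 -c "
from h import *
goalT([.4515,.044,.1],40)"
```

```text
time: 19.3
position: [0.4513, 0.0591, 0.1583]
tool_rot: [1.703, 1.706, -0.792]
ft_force: [-0.4, -0.5, -0.6]
grip_width: 0.898
time: 19.5
position: [0.4512, 0.059, 0.1579]
tool_rot: [1.699, 1.704, -0.799]
ft_force: [0.9, -0.1, -0.4]
grip_width: 0.898
t 19.5 pos [0.4512 0.059  0.1579] F [ 0.9 -0.1 -0.4] w 0.898 j [-0.35  0.12  0.71  2.04 -0.73  1.38  0.66]
yaw 0.05 xaxis [-0.003  0.641 -0.767]
shift units [0.116 0.002 0.162] len mm 59.8
rot units [-0.02  0.02  0.04]
```

```bash

python3 -m jog '[{"rot":[0,0,0],"travel":[0.08,0,0.08],"jaw":-0.8},{"rot":[0,0,0],"travel":[0.08,0,0.08],"jaw":-0.8},{"rot":[0,0,0],"travel":[0.07,0,0.075],"jaw":-0.8},{"rot":[0,0,0],"travel":[0.05,0,0.055],"jaw":-0.8},{"rot":[0,0,0],"travel":[0.03,0,0.03],"jaw":-0.8},{"rot":[0,0,0],"travel":[0,0,0],"jaw":-0.8},{"rot":[0,0,0],"travel":[0,0,0],"jaw":-0.8}]'
python3 - <<'E'
from h import *
goalT([.4515,.044,.0165],40)
for n,(a,b,c,d) in(("side",(150,300,230,430)),):
    cv2.imwrite(f"pics/{n}11.png",cv2.resize(ctrl.get_image(n)[a:b,c:d,::-1],None,fx=4,fy=4,interpolation=cv2.INTER_CUBIC))
E
```

```text
time: 20.2
position: [0.4526, 0.046, 0.0274]
tool_rot: [1.699, 1.704, -0.791]
ft_force: [-0.3, 0.6, 0.4]
grip_width: 0.9
t 20.2 pos [0.4526 0.046  0.0274] F [-0.3  0.6  0.4] w 0.9 j [-0.26  0.39  0.68  2.11 -0.92  1.27  0.97]
yaw 0.17 xaxis [-0.001  0.643 -0.766]
shift units [ 0.024 -0.004  0.029] len mm 11.2
rot units [ 0.03 -0.    0.01]
```

View pics/side11.png

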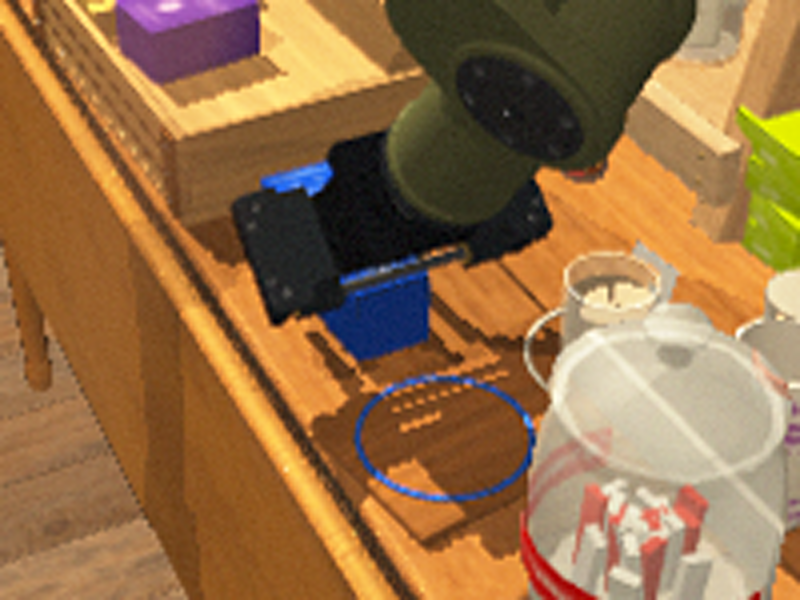

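```bash

python3 -m jog '[{"rot":[0,0,0],"travel":[0.012,-0.003,0.014],"jaw":-0.8},{"rot":[0,0,0],"travel":[0.01,0,0.014],"jaw":-0.8},{"rot":[0,0,0],"travel":[0,0,0],"jaw":-0.8},{"rot":[0,0,0],"travel":[0,0,0],"jaw":1},{"rot":[0,0,0],"travel":[0,0,0],"jaw":1},{"rot":[0,0,0],"travel":[0,0,0],"jaw":1},{"rot":[0,0,0],"travel":[0,0,0],"jaw":1},{"rot":[0,0,0],"travel":[0,0,0],"jaw":1}]' 30
python3 - <<'E'
from h import *
goalT([.4515,.044,.0165],40)
E
```

```text
time: 21.05
position: [0.4514, 0.0432, 0.0163]
tool_rot: [1.7, 1.703, -0.792]
ft_force: [-0.2, -0.7, -0.2]
grip_width: 0.63
t 21.05 pos [0.4514 0.0432 0.0163] F [-0.2 -0.7 -0.2] w 0.63 j [-0.25  0.42  0.67  2.11 -0.94  1.27  0.99]
yaw 0.11 xaxis [-0.001  0.643 -0.766]
shift units [ 0.001  0.    -0.002] len mm 0.8
rot units [ 0.02 -0.    0.01]
```

```bash

python3 -m jog '[{"rot":[0,0,0],"travel":[-0.04,0,-0.034],"jaw":1},{"rot":[0,0,0],"travel":[-0.08,0,-0.067],"jaw":1},{"rot":[0,0,0],"travel":[-0.09,0,-0.076],"jaw":1},{"rot":[0,0,0],"travel":[-0.09,0,-0.076],"jaw":1},{"rot":[0,0,0],"travel":[-0.08,0,-0.067],"jaw":1},{"rot":[0,0,0],"travel":[0,0,0],"jaw":1},{"rot":[0,0,0],"travel":[0,0,0],"jaw":1}]' 45
python3 - <<'E'
from h import *
goalT([.4515,.044,.166],-50)
for n,(a,b,c,d) in(("side",(100,300,200,430)),):
    cv2.imwrite(f"pics/{n}12.png",cv2.resize(ctrl.get_image(n)[a:b,c:d,::-1],None,fx=3,fy=3,interpolation=cv2.INTER_CUBIC))
E
```

```text
time: 21.75
position: [0.4511, 0.0434, 0.1652]
tool_rot: [1.7, 1.703, -0.792]
ft_force: [-0.4, 0.4, -1.6]
grip_width: 0.629
t 21.75 pos [0.4511 0.0434 0.1652] F [-0.4  0.4 -1.6] w 0.629 j [-0.35  0.12  0.74  2.03 -0.73  1.41  0.68]
yaw 0.14 xaxis [-0.001  0.642 -0.766]
shift units [-0.001  0.001 -0.003] len mm 1.1
rot units [  0.03 -18.    -0.02]
```

View pics/side12.png

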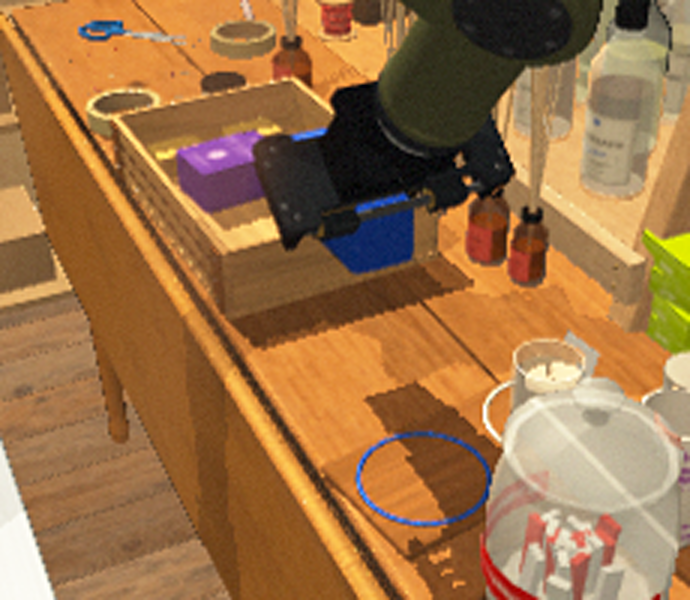

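```bash

python3 -m jog '[{"rot":[0,-1,0],"travel":[0,0,0],"jaw":1},{"rot":[0,-1,0],"travel":[0,0,0],"jaw":1},{"rot":[0,-1,0],"travel":[0,0,0],"jaw":1},{"rot":[0,-1,0],"travel":[0,0,0],"jaw":1},{"rot":[0,-1,0],"travel":[0,0,0],"jaw":1},{"rot":[0,-1,0],"travel":[0,0,0],"jaw":1},{"rot":[0,-1,0],"travel":[0,0,0],"jaw":1},{"rot":[0,-1,0],"travel":[0,0,0],"jaw":1}]'
python3 -m jog '[{"rot":[0,-1,0],"travel":[0,0,0],"jaw":1},{"rot":[0,-1,0],"travel":[0,0,0],"jaw":1},{"rot":[0,-1,0],"travel":[0,0,0],"jaw":1},{"rot":[0,-1,0],"travel":[0,0,0],"jaw":1},{"rot":[0,-1,0],"travel":[0,0,0],"jaw":1},{"rot":[0,-1,0],"travel":[0,0,0],"jaw":1},{"rot":[0,-1,0],"travel":[0,0,0],"jaw":1},{"rot":[0,-1,0],"travel":[0,0,0],"jaw":1}]'
python3 -m jog '[{"rot":[0,-1,0],"travel":[0,0,0],"jaw":1},{"rot":[0,-1,0],"travel":[0,0,0],"jaw":1},{"rot":[0,0,0],"travel":[0,0,0],"jaw":1},{"rot":[0,0,0],"travel":[0,0,0],"jaw":1}]'
python3 - <<'E'
from h import *
goalT([.439,-.1212,.165],-50)
for n,(a,b,c,d) in(("side",(100,300,200,430)),("top",(100,280,280,480))):
    cv2.imwrite(f"pics/{n}13.png",cv2.resize(ctrl.get_image(n)[a:b,c:d,::-1],None,fx=3,fy=3,interpolation=cv2.INTER_CUBIC))
E
```

```text
time: 22.6
position: [0.4498, 0.0434, 0.1635]
tool_rot: [1.203, 1.209, -1.212]
ft_force: [0.0, -0.1, -1.7]
grip_width: 0.629
time: 23.4
position: [0.45, 0.0434, 0.1634]
tool_rot: [0.674, 0.681, -1.462]
ft_force: [-0.2, -0.3, -1.7]
grip_width: 0.634
time: 23.8
position: [0.4504, 0.0432, 0.1638]
tool_rot: [0.543, 0.549, -1.5]
ft_force: [0.7, -0.7, -0.7]
grip_width: 0.627
t 23.8 pos [0.4504 0.0432 0.1638] F [ 0.7 -0.7 -0.7] w 0.627 j [-0.86  0.3   0.22  1.9   0.6   1.56 -0.84]
yaw 0.13 xaxis [-0.    -0.766 -0.642]
shift units [ 0.417 -0.039  0.355] len mm 164.8
rot units [0.05 0.01 0.01]
```

View pics/side13.png

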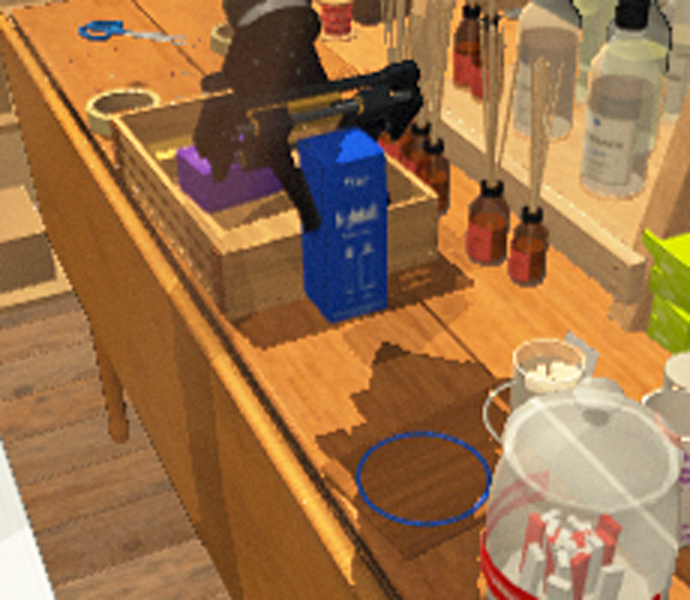

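View pics/top13.png

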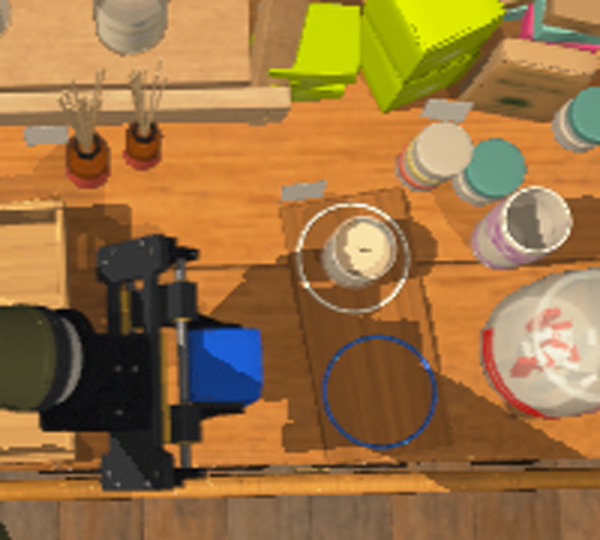

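```bash

python3 -m jog '[{"rot":[0,0,0],"travel":[0.05,-0.006,0.042],"jaw":1},{"rot":[0,0,0],"travel":[0.09,-0.008,0.077],"jaw":1},{"rot":[0,0,0],"travel":[0.1,-0.009,0.086],"jaw":1},{"rot":[0,0,0],"travel":[0.09,-0.008,0.077],"jaw":1},{"rot":[0,0,0],"travel":[0.055,-0.006,0.047],"jaw":1},{"rot":[0,0,0],"travel":[0.028,-0.002,0.026],"jaw":1},{"rot":[0,0,0],"travel":[0,0,0],"jaw":1},{"rot":[0,0,0],"travel":[0,0,0],"jaw":1}]'
python3 - <<'E'
from h import *
goalT([.439,-.1212,.115],-50)
for n,(a,b,c,d) in(("side",(130,320,300,480)),("top",(140,260,360,520))):
    cv2.imwrite(f"pics/{n}14.png",cv2.resize(ctrl.get_image(n)[a:b,c:d,::-1],None,fx=4,fy=4,interpolation=cv2.INTER_CUBIC)[:600])
E
```

```text
time: 24.7
position: [0.4405, -0.1185, 0.1672]
tool_rot: [0.547, 0.547, -1.497]
ft_force: [-0.2, -0.8, -1.1]
grip_width: 0.63
t 24.7 pos [ 0.4405 -0.1185  0.1672] F [-0.2 -0.8 -1.1] w 0.63 j [-0.72  0.12  0.33  2.1   0.76  1.4  -0.71]
yaw 0.2 xaxis [ 0.003 -0.765 -0.644]
shift units [ 0.119 -0.005 -0.127] len mm 52.2
rot units [ 0.02 -0.02 -0.04]
```

View pics/side14.png

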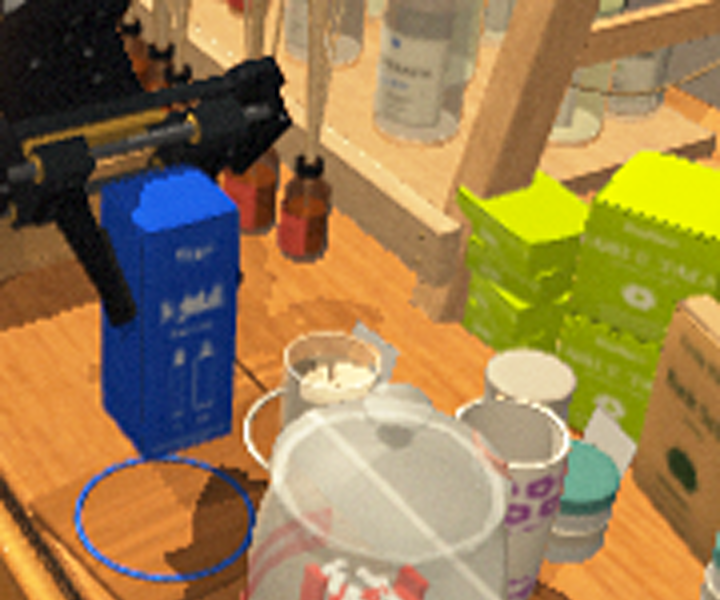

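View pics/top14.png

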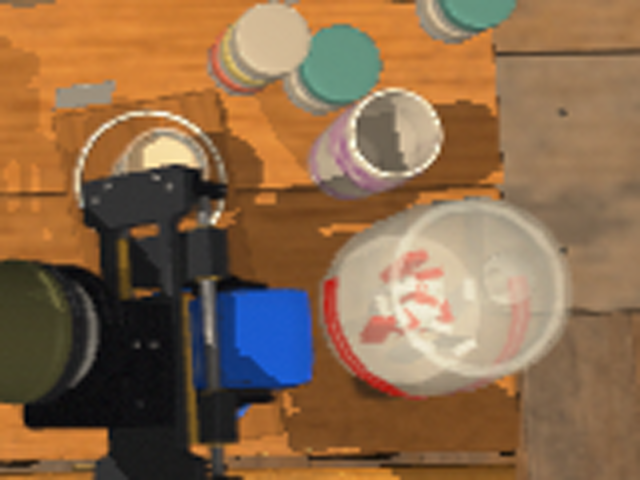

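```bash

python3 -m jog '[{"rot":[0,0,0],"travel":[0.035,-0.003,-0.036],"jaw":1},{"rot":[0,0,0],"travel":[0.045,-0.002,-0.046],"jaw":1},{"rot":[0,0,0],"travel":[0.04,0,-0.042],"jaw":1},{"rot":[0,0,0],"travel":[0.025,0,-0.027],"jaw":1},{"rot":[0,0,0],"travel":[0.008,0,-0.01],"jaw":1},{"rot":[0,0,0],"travel":[0,0,0],"jaw":1},{"rot":[0,0,0],"travel":[0,0,0],"jaw":1}]'
python3 - <<'E'
from h import *
goalT([.439,-.123,.0965],-50)
for n,(a,b,c,d) in(("side",(170,320,300,500)),):
    cv2.imwrite(f"pics/{n}15.png",cv2.resize(ctrl.get_image(n)[a:b,c:d,::-1],None,fx=4,fy=4,interpolation=cv2.INTER_CUBIC))
E
```

```text
time: 25.5
position: [0.4388, -0.1238, 0.101]
tool_rot: [0.546, 0.546, -1.498]
ft_force: [0.7, 0.2, -0.5]
grip_width: 0.629
t 25.5 pos [ 0.4388 -0.1238  0.101 ] F [ 0.7  0.2 -0.5] w 0.629 j [-0.71  0.23  0.33  2.15  0.76  1.27 -0.8 ]
yaw 0.14 xaxis [ 0.002 -0.766 -0.643]
shift units [ 0.008  0.001 -0.013] len mm 4.5
rot units [ 0.01  0.   -0.03]
```

View pics/side15.png

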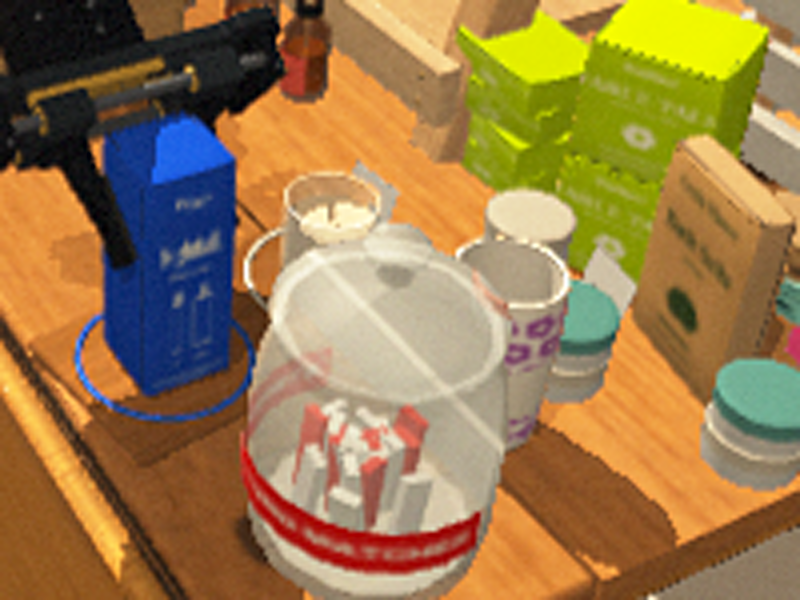

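```bash

python3 -m jog '[{"rot":[0,0,0],"travel":[0.004,0,-0.005],"jaw":1},{"rot":[0,0,0],"travel":[0.003,0,-0.004],"jaw":1},{"rot":[0,0,0],"travel":[0,0,0],"jaw":1},{"rot":[0,0,0],"travel":[0,0,0],"jaw":1}]'
python3 -m jog '[{"rot":[0,0,0],"travel":[0.003,0,-0.004],"jaw":1},{"rot":[0,0,0],"travel":[0,0,0],"jaw":1},{"rot":[0,0,0],"travel":[0,0,0],"jaw":1}]'
```

```text
time: 25.95
position: [0.4384, -0.1238, 0.0973]
tool_rot: [0.546, 0.547, -1.499]
ft_force: [-0.2, -0.9, -2.2]
grip_width: 0.628
time: 26.25
position: [0.4386, -0.1238, 0.0967]
tool_rot: [0.545, 0.545, -1.499]
ft_force: [-1.1, 1.7, 6.4]
grip_width: 0.633
```

```bash

python3 -m jog '[{"rot":[0,0,0],"travel":[0,0,0],"jaw":0},{"rot":[0,0,0],"travel":[0,0,0],"jaw":-0.4},{"rot":[0,0,0],"travel":[0,0,0],"jaw":-0.7},{"rot":[0,0,0],"travel":[0,0,0],"jaw":-0.8},{"rot":[0,0,0],"travel":[0,0,0],"jaw":-0.8}]'
python3 - <<'E'
from h import *
goalT([.439,-.123,.0965],-50)
for n,(a,b,c,d) in(("side",(170,320,300,500)),("top",(140,260,360,520))):
    cv2.imwrite(f"pics/{n}16.png",cv2.resize(ctrl.get_image(n)[a:b,c:d,::-1],None,fx=4,fy=4,interpolation=cv2.INTER_CUBIC))
E
```

```text
time: 26.75
position: [0.4383, -0.1239, 0.0956]
tool_rot: [0.546, 0.547, -1.499]
ft_force: [1.1, 0.1, 0.1]
grip_width: 0.861
t 26.75 pos [ 0.4383 -0.1239  0.0956] F [1.1 0.1 0.1] w 0.861 j [-0.71  0.24  0.33  2.15  0.76  1.26 -0.81]
yaw 0.11 xaxis [ 0.001 -0.766 -0.643]
shift units [-0.004  0.002  0.   ] len mm 1.4
rot units [ 0.01  0.   -0.02]
```

View pics/side16.png

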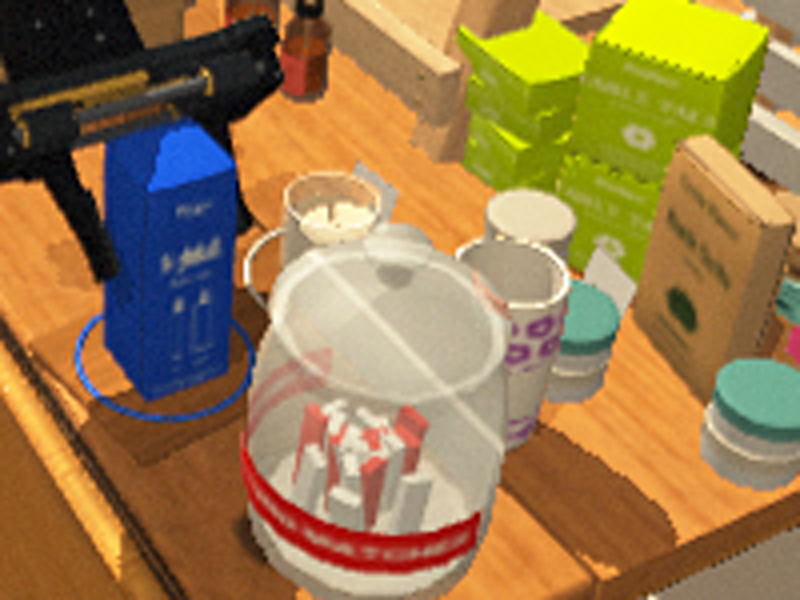

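View pics/top16.png

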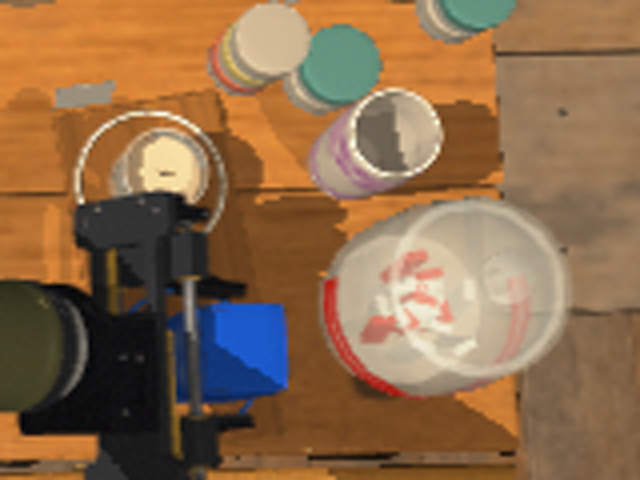

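The carton stands in the ring, released, with clear gaps on both sides. I'll retreat straight back along the tool axis.

```bash

python3 -m jog '[{"rot":[0,0,0],"travel":[-0.03,0,0],"jaw":-0.8},{"rot":[0,0,0],"travel":[-0.06,0,0],"jaw":-0.8},{"rot":[0,0,0],"travel":[-0.1,0,0],"jaw":-0.8},{"rot":[0,0,0],"travel":[-0.12,0,0],"jaw":-0.8},{"rot":[0,0,0],"travel":[-0.12,0,0],"jaw":-0.8},{"rot":[0,0,0],"travel":[-0.12,0,0],"jaw":-0.8},{"rot":[0,0,0],"travel":[0,0,0],"jaw":-0.8},{"rot":[0,0,0],"travel":[0,0,0],"jaw":-0.8}]'
python3 - <<'E'
from h import *
goalT([.439,-.123,.0965],-50)
for n,(a,b,c,d) in(("side",(100,330,200,460)),("top",(140,260,360,520)),):
    cv2.imwrite(f"pics/{n}17.png",cv2.resize(ctrl.get_image(n)[a:b,c:d,::-1],None,fx=(3 if n=="side" else 5),fy=(2.6 if 0 else (2.6 if n=="x" else (2.6 if n=="y" else (2.6 if False else (3 if n=="side" else 5))))),interpolation=cv2.INTER_CUBIC)[:600])
im=ctrl.get_image("top");cv2.imwrite("pics/top17c.png",cv2.resize(im[150:270,160:320,::-1],None,fx=5,fy=5,interpolation=cv2.INTER_CUBIC))
E
```

```text
time: 27.65
position: [0.4383, 0.0035, 0.2021]
tool_rot: [0.546, 0.547, -1.497]
ft_force: [-0.1, -0.4, -0.2]
grip_width: 0.901
t 27.65 pos [0.4383 0.0035 0.2021] F [-0.1 -0.4 -0.2] w 0.901 j [-0.84  0.18  0.24  1.95  0.64  1.59 -0.78]
yaw 0.2 xaxis [ 0.003 -0.765 -0.644]
shift units [0.549 0.    0.002] len mm 164.8
rot units [ 0.02 -0.01 -0.04]
```

View pics/side17.png

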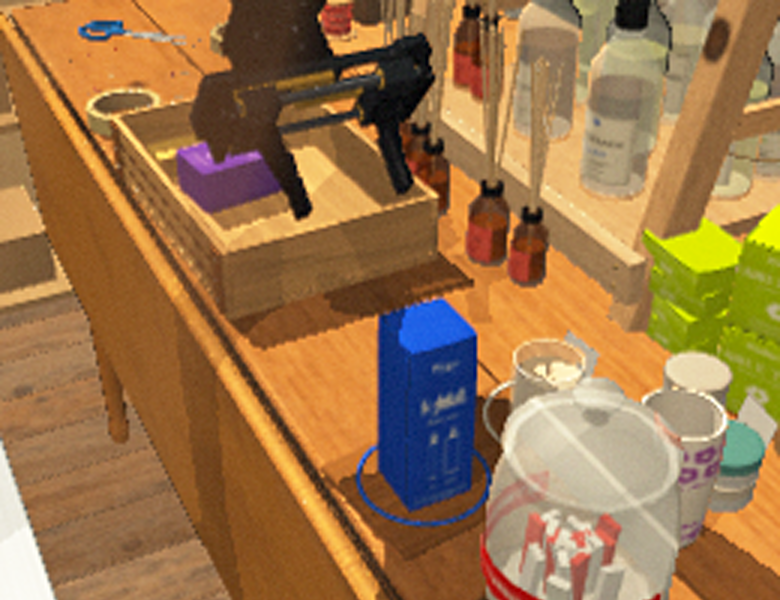

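View pics/top17.png

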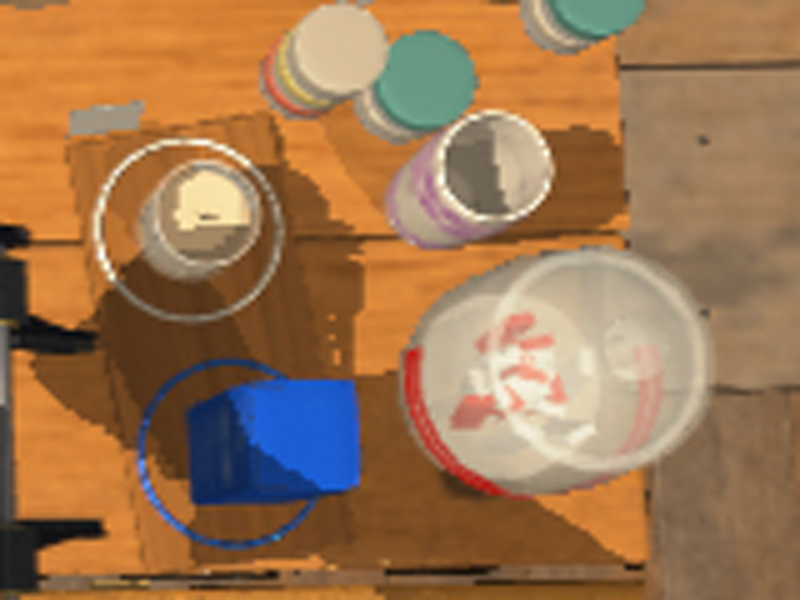

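View pics/top17c.png

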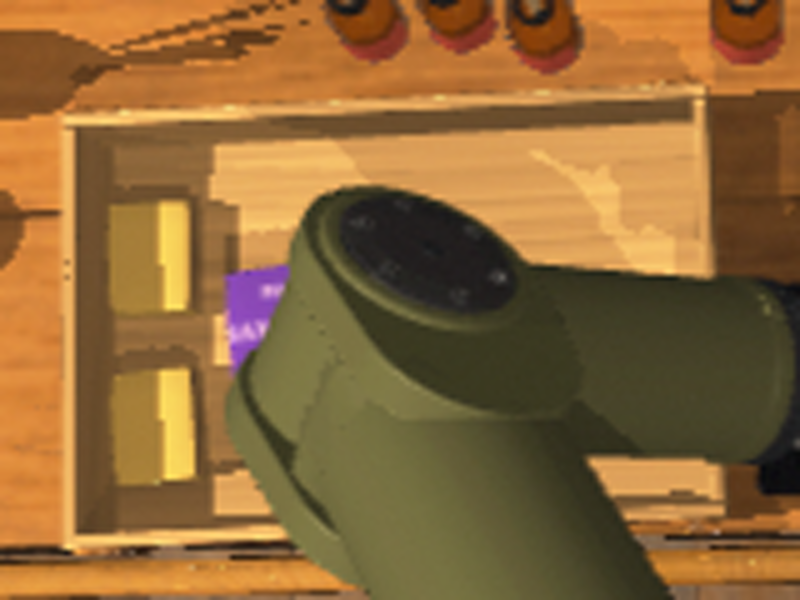

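```bash
python3 - <<'E'
from h import *
np.set_printoptions(precision=4,suppress=True)
B=(360,140)
for p in[(358,380),(360,492)]:print(crop("top",*p,.158,B))
print("base left edge",crop("top",190,404,.008,B),crop("top",190,500,.008,B))
print("candle",crop("top",208,213,.068,B))
print("side base corner near",crop("side",415,510,.008,(200,100),3),crop("side",470,492,.008,(200,100),3))
ctrl.close_job()
E
```

```text
[ 0.4649 -0.1406  0.158 ]
[ 0.4098 -0.1384  0.158 ]
base left edge [ 0.4676 -0.0873  0.008 ] [ 0.4134 -0.0848  0.008 ]
candle [ 0.5663 -0.0898  0.068 ]
side base corner near [ 0.4178 -0.1387  0.008 ] [ 0.4656 -0.1404  0.008 ]
the job is handed in; nothing more can be done
```

The job is done and handed in at about 28 s of the 64 s allowed.

1. **Candle:** I gripped it low with 8 N, slid it along the board into the white ring and let go. In the last picture its centre is about 2 mm from the ring's centre, and it stands upright.
2. **Blue carton, first grasp:** I lifted it from the crate with the gripper pointing straight down. I laid it on its side on the table between the crate and the board, and released it.
3. **Blue carton, second grasp:** I took it near its top end with the tool tilted 40°, turned it 90° and stood it in the blue ring. The force reading rose to about 6 N as it touched down, then I released it and backed off.

**Final checks:**
- The carton is upright with its print the right way up. Its base centre measures about (0.440, -0.113), within about 3 mm of the ring's centre, and all of its base lies inside the ring.
- The gripper was clear of everything, about 165 mm from where it had let go.
- The soaps and the tumbler show no change from the first pictures. The violet carton shows no change either, but the arm partly hid it in the last top view and the gripper in the last side view.
- **Disagreement:** the two cameras differed by up to 5 mm on the position of the blue ring. I aimed between the two values.

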